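Pry up the oak beam end and shim it

ROBOT

A 6-joint arm with a two-finger parallel gripper is mounted at the origin on the work surface. World frame = base frame: x ahead of the robot, y to its left, z up, the work surface at z = 0. Lengths are in mm, angles in rad, forces in N, time in s.
With the tool pointing down it reaches from about 350 to 875 mm from the base axis. Payload 15.5 kg.
Tool frame: the origin (TCP) lies at the very end of the fingers, on their centre line; the grasp point (between the pads) lies 19 mm behind it; z points along the fingers, y is the direction in which the jaws open and shut (so a half turn about z gives the same grasp; the last joint's range is limited). The gripper opens to 85 mm and grips with 20 to 120 N. Pads are 22 mm wide; open, the fingers measure 114 mm over their backs; the gripper's body (76 mm by 85 mm) begins 54 mm behind the grasp point. The pads swing forward as they close: fully open they stand 13 mm farther back than shut.
Start: joints at [1.151, 0.494, 1.345, -0, 1.302, -0.096], TCP at [198.852, 592.524, 231.277] pointing down, gripper open.
Joint ranges: [-2.91, 2.91], [-0.82, 2.16], [0.22, 2.67], [-1.22, 4.37], [0.12, 2.79], [-3.08, 3.08]. Speed limits (rad/s): [1.89, 1.89, 2.57, 3.01, 3.01, 3.01].

INTERFACE

Orientations are given as a unit quaternion [w, x, y, z].
In Python, from rig import env gives the robot as it stands.
- The arm moves only by the tool jog_arm, never from a script. Its argument "deltas" is a list of rows, each a list of 2 entries, a list of its own where there are three numbers: the shift along the tool's x, y, z scaled (see below), then the turn, a rotation vector about the tool's x, y, z scaled (see below). In form: [[[x, y, z], [ax, ay, az]], ...]. A call has 1 to 10 rows; each row shifts and turns the pose as measured when the row begins, along the tool's axes as they then stand; what a row does not reach is not made up. The controller multiplies each number of a shift by 100 mm and each number of a turn by 180 degrees. A row lasts 1/8 s, in which the tool goes at most 62.5 mm and 10.7 degrees, less where a joint would pass 70% of its speed; a pose out of reach is approached as far as the arm can. A call with a number of a shift or a turn outside -1 to 1 is refused whole. A call with a gripper value outside its range is refused whole. "gripper" is the opening, from 0 (shut) to 1 (fully open), set as the call begins (left out, the last holds). The fingers move at their own pace and stop on an object; the grip force is fixed at half the most. Time passes only in rows, so rows that do not move let the fingers close. It gives the time, the measured TCP pose, the force and the opening at its end, in the units of the state.
- env.state(): the state, without advancing time (a new reading comes with each control period).
- env.grab_frame(name): name is "scene" or "top" or "wrist"; returns the picture (400x640x3 uint8, red, green, blue); there is no depth.
- env.calibration(name): a dict with "K" (3x3 intrinsics, pixels), "R" (3x3) and "t" (3): a world point X has camera coordinates R X + t. Camera axes: x right, y down, z forward; pixel columns grow to the right and rows downward; lengths in mm; the calibration is good to about 2 mm. A picture is of the moment at which its call begins: read the wrist's pose just before it. calibration takes no time and is no camera call; for the wrist camera it gives the pose at the moment of the call.
- env.close_job(): hands the job in, once; it reports no verdict.
The state is a dict: "time_s": time; "q": joint angles; "joint_vel": joint speeds; "joint_torque": joint torques, N m; "ee_pos": TCP position; "tool_rot": TCP orientation; "wrist_force": force on the tool from outside, world axes, zero at the start; "torque": the same for the moment, N m; "grip_width": finger opening in mm.
Only numpy, scipy, OpenCV 4.12 (cv2) and the standard library are available. Lean on these libraries where they do the work, as an engineer would, in place of code of your own. Each camera call takes 0.05 s, during which the arm holds its last target.

TASK

Raise the free end of the heavy oak beam with the pry bar and pack it up with the thin stepped shim: set the bar over the fulcrum with its tip under the beam end and let go of it, take it again by its wooden handle, lever the beam up smoothly and hook the handle under the catch so that it stays up hands-free. Slide the thin shim squarely onto the middle of the bedplate under the beam until its step is against the beam, then take the bar from under the catch and let the beam down gently onto the shim, without letting it drop. Let go of the bar at the end, clear of the catch, and leave the thick shim, jar and round offcut alone.

Things in the scene. Friction and masses are not known exactly. Their poses are not given: they have to be found in the camera images.
- stand: Fixtures screwed to the bench as one rigid set (bedplate, hinge bracket, fulcrum, catch); place and yaw vary. Origin on the bench below the middle of the beam's free end face; y runs along the beam to the hinge, x across it away from the robot, z up. Beam: x -45 to +45 mm, from y = 0; at rest underside 26, top 86 mm above the bench; hinge pin at y = 450 mm, height 56 mm.
- bedplate_mid (a point): Where the shim's step belongs: top of the dark steel bedplate, on its middle line, below the beam's near long face (stand x -45, y 85 mm, 26 mm above the bench). The bedplate spans stand y 50 to 120 and x -125 to +50 mm, so 80 mm stick out in front of the beam as an apron. Axes as the stand's.
- fulcrum: Wood block 110 (x) x 50 (y) mm with a round steel rod (24 mm diameter) on top along the stand's x; fixed to the stand. Origin on the bench under the rod, at stand x = 0, y = -70 mm. The top of the rod is 36 mm above the bench.
- catch: Fixed dark steel inverted-L. Origin on the bench at stand x 0, y -320 mm, axes as the stand's. Level arm: x +15 to +95, y -11 to +11 mm, underside 36, top 50 mm above the bench; its post: x +75 to +95. The bar's handle comes down at x below 15 and is swept to +x under the arm, passing with 10 mm spare when the bar slopes 0.10 rad down to the handle. Hooked, it slopes 0.05 rad.
- beam: Heavy dark oak beam, 90 x 490 x 60 mm, about 3.4 kg (some 15 N at its free end), with a steel strap; pinned to the bracket at its far end, it can only tip up about that pin. Origin in the middle of the lower edge of its free end face; axes as the stand's when at rest on the bedplate.
- beam_end (a point): Middle of the lower edge of the beam's free end face (stand x 0, y 0). Height above the bench: 26 mm at rest, 47 to 50 mm with the bar hooked under the catch, 38 to 40 mm lying on the thin shim.
- pry_bar: Loose steel bar 380 mm long, 0.42 kg, flat underside, on two wooden rests 25 mm high (22 mm wide, at bar x +-120; 4 mm high strip between). Origin: underside, mid length; x to the tip, z out of its top. Wooden handle x -190 to -60, 26 wide, 14 thick; steel shaft to +130, 24 wide, 12 thick; flat tip to +190, 30 wide, 6 thick. Centre of mass near x = -20 mm.
- bar_tip (a point): End of the bar's tip, on its underside (bar x = +190 mm). Put 30 mm under the beam (rod at bar x = +90), it enters freely if slid in lengthwise over the rod, the bar sloping 0.26 to 0.35 rad up to the handle. Let go there, the handle-heavy bar stays: tip against the beam, slope about 0.23 rad.
- bar_handle (a point): Point of the wooden handle to take for levering, at half thickness (bar x = -100 mm), clear of the catch, which takes the handle's last 60 mm.
- thin_shim: Loose pale wood stepped shim, THIN tongue. Origin: underside at the step, mid width; x along the tongue. Tongue x 0 to +70, 40 wide, 10 mm thick; grip block x -70 to 0, 36 wide, 34 mm high; 0.11 kg. Flat on the bench in one of two places. Take it near x = -50, across the 36 mm, to keep the gripper clear of the beam. It goes in with the tongue along the stand's +x.
- thick_shim: Like the thin shim, but its tongue is 24 mm thick: too thick; leave it. Lies in the other of the two places.
- round_offcut: Round pale wood offcut, 80 mm diameter, 25 mm high, lying on the bench. Bystander.
- glue_jar: Jar, 64 mm diameter, 90 mm high. Bystander.
Mind the look-alikes: they are no part of the job. Leave any blue or green look-alike of the thin_shim alone.

How it is judged (in metres and radians):
On the way, in this order (a step that is already met when the one before it is completed fails the run):
1. the bar lies over the fulcrum with its tip under the beam end, let go (y of bar_tip in the frame of stand between 0.008 and 0.05 m and x of bar_tip in the frame of stand between -0.042 and 0.042 m and contact force between pry_bar and fulcrum above 0.3 N and contact force between the fingers and pry_bar below 0.1 N and height (world z) of beam_end below 0.035 m), for 0.2 s.
2. held by its handle, the bar levers the beam end up (y of bar_tip in the frame of stand between 0.008 and 0.05 m and x of bar_tip in the frame of stand between -0.042 and 0.042 m and contact force between the fingers and pry_bar above 0.5 N and distance between the grasp point and bar_handle below 0.09 m and contact force between pry_bar and beam above 2 N and height (world z) of beam_end above 0.044 m), for 0.1 s.
3. the handle is hooked under the catch and the beam stays up, hands off (contact force between the fingers and pry_bar below 0.1 N and contact force between pry_bar and catch above 1 N and height (world z) of beam_end above 0.044 m), for 0.3 s.
4. the thin shim is fully in under the raised beam (x of thin_shim in the frame of stand above -0.055 m and y of thin_shim in the frame of stand between 0.068 and 0.102 m and angle between the x axis of thin_shim and the x axis of stand, either way round below 0.15 rad and height (world z) of beam_end above 0.0425 m), for 0.1 s.
At the end, for the whole second after the job is handed in: Beam on the thin shim (lower edge of its end 36.5 to 42 mm above the bench, over 1.5 N on the shim). Shim on the bedplate: step within 10 mm of the beam's near face, within 17 mm of the bedplate's middle line, square within 0.15 rad. Bar off the catch, released, at rest, not off the bench (x of thin_shim in the frame of stand above -0.055 m and y of thin_shim in the frame of stand between 0.068 and 0.102 m and angle between the x axis of thin_shim and the x axis of stand, either way round below 0.15 rad and height (world z) of beam_end between 0.0365 and 0.042 m and contact force between thin_shim and beam above 1.5 N and z of thin_shim in the frame of stand below 0.032 m and contact force between pry_bar and catch below 0.2 N and linear speed of each of pry_bar, thin_shim below 0.02 m/s and height (world z) of pry_bar above -0.01 m); the robot touches nothing.
It fails at once if the beam is dropped or jerked (turns faster than 0.5 rad/s, about 0.2 m/s at its end) (angular speed of beam above 0.5 rad/s).
It fails at once if the thick shim is moved more than 40 mm (distance of thick_shim from where it was at the start of the episode above 0.04 m).
It fails at once if the round offcut is moved more than 40 mm (distance of round_offcut from where it was at the start of the episode above 0.04 m).
It fails at once if the glue jar is moved more than 40 mm (distance of glue_jar from where it was at the start of the episode above 0.04 m).
It also fails if it takes over 67 s, if anything falls off the work surface, if the arm or the gripper's body presses on something with over 40 N, if the wrist force passes 120 N, or if a joint passes its speed limit or range.

## Working session

There is one attempt and no reset: what is moved stays moved. The work goes in short steps, Python scripts to look and compute and a tool call to move; the robot and the scene stay as the last step left them, time stands still between calls to the robot, and variables do not carry over. Pictures are saved under pics/ and viewed, and the job is handed in when it is done.

Besides the shell and the picture viewer there is one more tool, called after "Emit:" as a command line: name --argument value ..., lists and objects as JSON in quotes. jog_arm: Moves the arm, as the interface text tells. Its arguments: {"type":"object","properties":{"deltas":{"type":"array"},"gripper":{"type":"number"}},"required":["deltas"]}

```bash
ls; mkdir -p pics
python3 - <<'E'
from rig import env
import cv2
s=env.state(); print({k:(v if not hasattr(v,'round') else v) for k,v in s.items()})
for n in ["scene","top"]:
    im=env.grab_frame(n); cv2.imwrite(f"pics/{n}0.png",im[:,:,::-1])
    c=env.calibration(n); print(n,c)
print(env.state()['time_s'])
E
```

```text
pics
{'time_s': 0.0, 'q': array([ 1.15149508e+00,  4.94168445e-01,  1.34614194e+00, -1.15651812e-05,
        1.30252457e+00, -9.55076234e-02]), 'joint_vel': array([-0.00184454, -0.00016688,  0.00186011, -0.00032641, -0.00017126,
       -0.00154812]), 'joint_torque': array([-1.07366352e-03, -8.82140064e+01, -3.83857763e+01, -2.24901059e-04,
        1.02960330e-02,  3.07280106e-05]), 'ee_pos': array([198.70542079, 592.17717912, 230.70576745]), 'tool_rot': array([-1.52736474e-04,  1.61188957e-01,  9.86923368e-01, -6.02107056e-04]), 'wrist_force': array([-0.67623366, -0.8860407 , -0.06408029]), 'torque': array([ 0.03240008,  0.0261515 , -0.05801046]), 'grip_width': 85.16805632682535}
scene {'K': array([[457.40661336,   0.        , 321.62690367],
       [  0.        , 457.40661336, 194.44388658],
       [  0.        ,   0.        ,   1.        ]]), 'R': array([[ 0.60741298,  0.79415398, -0.01920731],
       [ 0.50298457, -0.40320019, -0.76448422],
       [-0.61486258,  0.45469667, -0.64435623]]), 't': array([-323.47038561, -202.30028313, 1565.18255932])}
top {'K': array([[414.65141495,   0.        , 323.14739305],
       [  0.        , 414.65141495, 199.46172436],
       [  0.        ,   0.        ,   1.        ]]), 'R': array([[ 0.02148299, -0.9997653 , -0.00279584],
       [-0.97804792, -0.0204364 , -0.20737555],
       [ 0.20726974,  0.00718952, -0.97825741]]), 't': array([   5.78724758,  532.44316825, 1323.70406742])}
0.1
```

View pics/scene0.png

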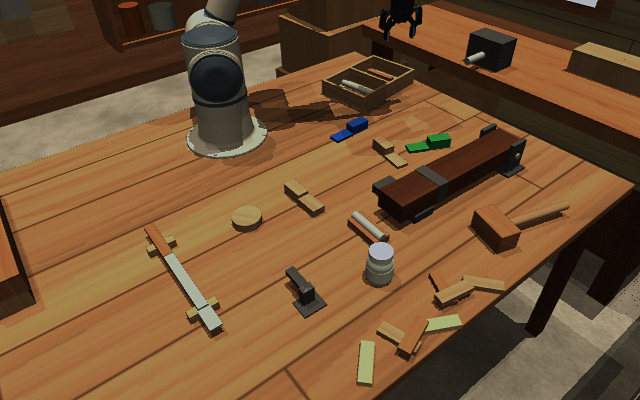

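View pics/top0.png

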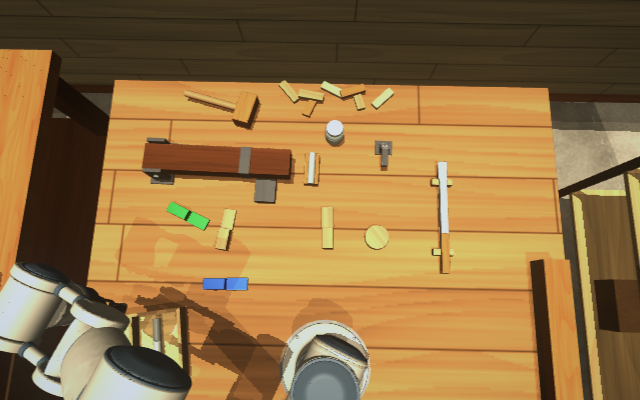

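The top view shows the beam at (145–290,160), fulcrum (312,168), catch (384,152) and bar (443,215). There are two pale shims, at (227,228) and (327,228), plus blue and green look-alikes. I'll enlarge both to tell them apart.

Run:
```python
import cv2,numpy as np
s=cv2.imread('pics/scene0.png'); t=cv2.imread('pics/top0.png')
a=cv2.resize(s[130:220,270:420],None,fx=5,fy=5,interpolation=cv2.INTER_CUBIC)[:, :750]
cv2.imwrite('pics/crop1.png',a)
b=cv2.resize(t[120:300,190:460],None,fx=2.9,fy=2.9,interpolation=cv2.INTER_CUBIC)
cv2.imwrite('pics/crop2.png',b)
```

```text
(no output)
```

View pics/crop1.png

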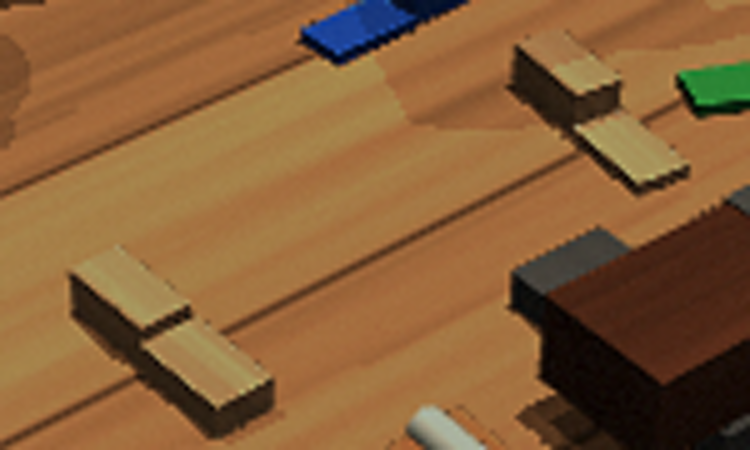

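View pics/crop2.png

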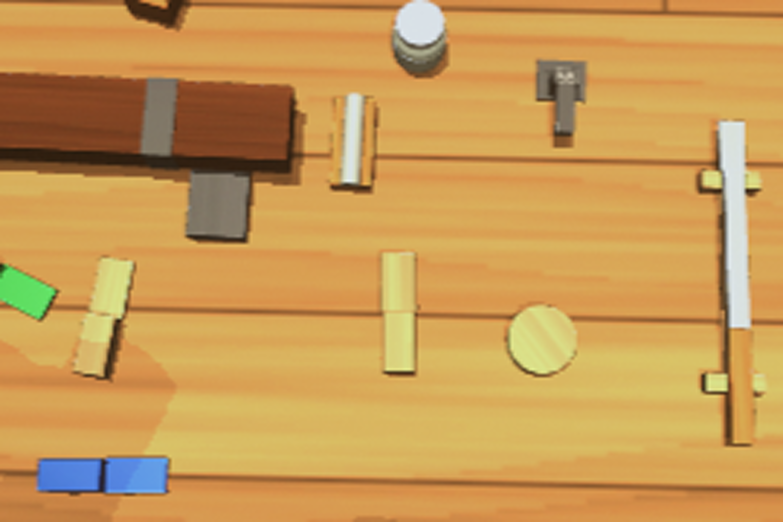

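The enlarged crop settles it. The shim at scene (390,152) / top (227,228) has a low tongue of about a third of its block height, so it is the thin one. The one at scene (303,198) / top (327,228) has a tongue nearly as high as its block, so it is the thick one. Blue and green are decoys. Next I measure.

```bash
cat > h.py <<'E'
import numpy as np,cv2
from scipy.spatial.transform import Rotation as Rn
def ray(c,uv):
    K,R,t=map(np.asarray,(c['K'],c['R'],c['t']))
    d=np.linalg.inv(K)@np.array([uv[0],uv[1],1.]); return -R.T@t, R.T@d/np.linalg.norm(d)
def onz(c,uv,z):
    o,d=ray(c,uv); return o+d*(z-o[2])/d[2]
def tri(c1,a,c2,b):
    o1,d1=ray(c1,a);o2,d2=ray(c2,b)
    s=np.linalg.lstsq(np.c_[d1,-d2],o2-o1,rcond=None)[0]
    p=o1+s[0]*d1;q=o2+s[1]*d2; return (p+q)/2,np.linalg.norm(p-q)
def proj(c,X):
    x=np.asarray(c['R'])@np.asarray(X,float)+np.asarray(c['t']); x=np.asarray(c['K'])@x; return x[:2]/x[2]
def rot(s):
    w,x,y,z=s['tool_rot']; return Rn.from_quat([x,y,z,w])
E
python3 - <<'E'
from h import *
t=cv2.imread('pics/top0.png');s=cv2.imread('pics/scene0.png')
for n,im,pts in (('top',t,dict(beam=(210,160),bed=(265,190),rod=(312,168),steel=(443,200),handle=(446,260),thin=(229,218),thinb=(224,236),thick=(327,220),off=(376,237),jar=(335,128),arm=(384,158),catchb=(378,148))),
 ('scene',s,dict(beam=(450,170),rod=(368,227),steel=(190,290),handle=(158,243),bed=(384,184),off=(247,214),jartop=(381,251)))):
    hsv=cv2.cvtColor(im,cv2.COLOR_BGR2HSV)
    for k,(u,v) in pts.items(): print(n,k,hsv[v,u],im[v,u])
E
```

```text
top beam [ 11 184 130] [ 36  69 130]
top bed [ 19  53 129] [102 119 129]
top rod [ 41  19 223] [206 223 217]
top steel [ 79   9 226] [223 226 218]
top handle [ 19 162 216] [ 79 165 216]
top thin [ 31 101 219] [132 219 217]
top thinb [ 30 101 217] [131 216 217]
top thick [ 28 106 218] [127 212 218]
top off [ 28 108 218] [126 211 218]
top jar [103  15 231] [231 225 217]
top arm [ 18  57 125] [ 97 114 125]
top catchb [ 18  57 111] [ 86 101 111]
scene beam [ 10 185  77] [21 40 77]
scene rod [ 24  46 151] [124 146 151]
scene steel [ 41  29 178] [158 178 171]
scene handle [ 12 176 165] [ 51  98 165]
scene bed [21 37 69] [59 66 69]
scene off [ 20 121 166] [ 87 140 166]
scene jartop [106  21 186] [186 178 171]
```

Run:
```python
import cv2,numpy as np
s=cv2.imread('pics/scene0.png'); t=cv2.imread('pics/top0.png')
cv2.imwrite('pics/z1.png',cv2.resize(s[120:240,340:530],None,fx=4.2,fy=4.2,interpolation=cv2.INTER_CUBIC))
cv2.imwrite('pics/z2.png',cv2.resize(s[200:340,140:330],None,fx=4.2,fy=4.2,interpolation=cv2.INTER_CUBIC))
```

```text
(no output)
```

View pics/z1.png

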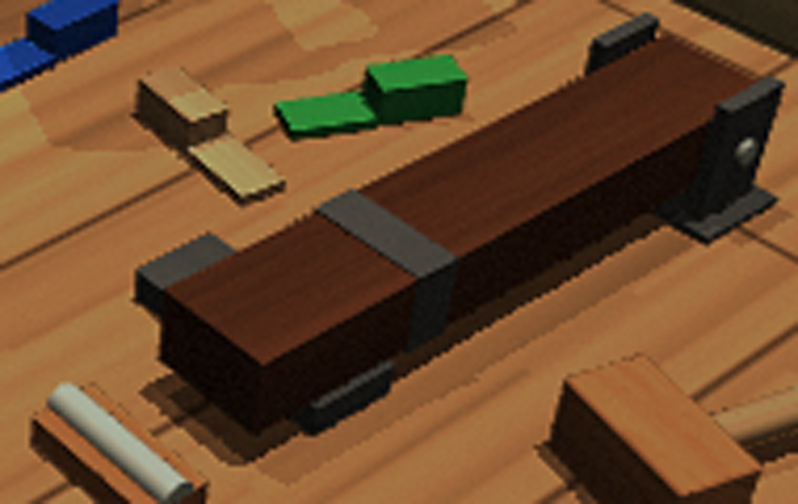

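View pics/z2.png

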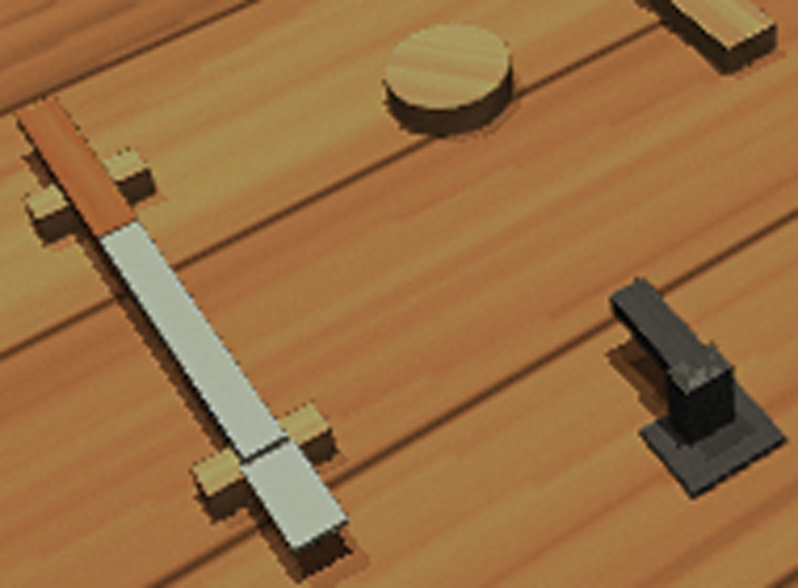

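The crops show the bar's tip end at scene (212–222,325), and beam top corners at about (379,189) and (403,206). Now the poses, measured from masks.

Run:
```python
from h import *
from rig import env
ct=env.calibration('top');cs=env.calibration('scene')
t=cv2.imread('pics/top0.png');s=cv2.imread('pics/scene0.png')
def comp(im,lo,hi,seed):
    hsv=cv2.cvtColor(im,cv2.COLOR_BGR2HSV);m=cv2.inRange(hsv,lo,hi)
    n,l,st,ce=cv2.connectedComponentsWithStats(m)
    # nearest comp
    k=l[seed[1],seed[0]]; assert k>0,seed
    mm=(l==k).astype(np.uint8); c=max(cv2.findContours(mm,0,1)[0],key=cv2.contourArea)
    return cv2.minAreaRect(c),st[k],ce[k]
def rect(r,c,z):
    b=cv2.boxPoints(r); return np.array([onz(c,p,z)[:2] for p in b]).round(1)
for n,lo,hi,seed,z in (('steel',(0,0,190),(120,50,255),(443,200),38),('rod',(0,0,160),(120,60,255),(312,168),34),('bed',(0,0,60),(40,75,160),(265,190),26),('handle',(10,140,190),(21,190,235),(446,260),39),('beam',(6,150,80),(14,255,150),(270,165),86),('jar',(90,0,190),(120,40,255),(335,128),90),('off',(24,80,190),(34,130,240),(376,237),25),('thin',(26,80,190),(34,130,240),(229,218),10),('thick',(26,80,190),(34,130,240),(327,220),30),('arm',(0,0,60),(40,80,150),(384,158),50)):
    try:
        r,st,ce=comp(t,lo,hi,seed); print(n,st,ce.round(1),rect(r,ct,z).tolist())
    except AssertionError as e: print(n,'fail')
r,st,ce=comp(s,(0,0,140),(120,60,255),(190,290)); print('scene steel',st,cv2.boxPoints(r).round(1).tolist())
r,st,ce=comp(s,(0,0,110),(120,70,255),(368,227)); print('scene rod',st,cv2.boxPoints(r).round(1).tolist())
```

```text
steel [438 162  11  71 499] [443.4 195.2] [[675.7, -373.8], [677.1, -401.7], [434.5, -398.9], [433.1, -371.9]]
rod [308 152   7  31 170] [311.1 167.6] [[596.7, 71.9], [704.5, 69.3], [703.7, 50.2], [596.0, 53.2]]
bed [255 179  21  23 425] [264.9 190.3] [[530.0, 250.8], [605.6, 250.6], [602.9, 182.9], [527.4, 183.8]]
handle [  118   225   465   175 19229] [354.9 271.1] [[-75.3, 642.1], [436.4, 694.8], [436.4, -851.7], [-71.5, -785.8]]
beam [249 148  43  27 991] [269.7 161.4] [[610.2, 263.5], [699.5, 264.6], [695.4, 126.8], [606.4, 127.5]]
jar [327 120  16  15 181] [334.5 127.4] [[772.6, 17.6], [811.1, -17.2], [775.8, -51.4], [737.8, -16.6]]
off [366 226  23  23 415] [376.7 236.6] [[450.7, -128.5], [452.3, -202.3], [378.6, -201.4], [377.0, -128.5]]
thin [222 209  14  21 188] [228.2 218.3] [[438.8, 361.9], [505.3, 352.8], [498.7, 318.3], [432.3, 327.7]]
thick [323 208   6  19  95] [325.3 217.3] [[508.2, 17.1], [508.6, 0.2], [447.3, -0.9], [446.9, 15.8]]
arm [375 141  16  25 228] [383.3 150.7] [[742.9, -157.0], [743.9, -208.6], [657.9, -207.5], [656.9, -156.6]]
scene steel [164 253  44  56 650] [[163.39999389648438, 257.1000061035156], [172.39999389648438, 251.10000610351562], [207.0, 303.0], [198.0, 309.0]]
scene rod [352 211  33  27 232] [[351.5, 214.60000610351562], [355.70001220703125, 209.6999969482422], [384.0, 234.0], [379.79998779296875, 238.89999389648438]]
```

```bash
cat >> h.py <<'E'
def plan(env,pos,R,n,p0=None,R0=None):
    """rows from current pose to pos (mm), R (Rotation), n rows; tool-frame units of the interface"""
    s=env.state(); p=np.array(s['ee_pos']) if p0 is None else p0; r=rot(s) if R0 is None else R0
    rv=(r.inv()*R).as_rotvec()/n; rows=[]
    pos=np.array(pos,float); d=(pos-p)/n
    for i in range(n):
        ri=r*Rn.from_rotvec(rv*i)
        a=ri.inv().apply(d)/100; b=rv/np.pi
        rows.append([[round(float(v),3) for v in a],[round(float(v),3) for v in b]])
    print('dist',np.linalg.norm(pos-p).round(1),'ang',np.degrees(np.linalg.norm(rv*n)).round(1)); print(str(rows).replace(' ',''))
def down(yaw,tilt=0):
    """tool pointing down, tool x at yaw; tilt>0: raise... tool x axis tipped down by tilt"""
    x=np.array([np.cos(yaw),np.sin(yaw),0]); z=np.array([0,0,-1.]); y=np.cross(z,x)
    R=Rn.from_matrix(np.c_[x,y,z]); return R*Rn.from_rotvec([0,-tilt,0]) if tilt else R
def rep(s):
    R=rot(s).as_matrix(); print('t',round(s['time_s'],2),'pos',np.round(s['ee_pos'],1),'x',R[:,0].round(3),'z',R[:,2].round(3),'F',np.round(s['wrist_force'],1),'w',round(s['grip_width'],1))
E
python3 - <<'E'
from h import *
from rig import env
s=env.state();rep(s);c=env.calibration('wrist')
R=rot(s)
o=-np.array(c['R']).T@c['t']; print('cam in tool',R.inv().apply(o-s['ee_pos']).round(1)); print('cam axes in tool (cols x,y,z)',(R.inv().as_matrix()@np.array(c['R']).T).round(3)); print(c['K'])
x=down(0.3,0.3).as_matrix();print(x.round(2))
plan(env,[500,0,400],down(0.8),10)
E
```

```text
t 0.1 pos [198.7 592.2 230.8] x [-0.948  0.318  0.   ] z [-0.    -0.001 -1.   ] F [-0.5 -0.5  0.7] w 85.7
cam in tool [ 8.21e+01 -1.00e-01 -1.43e+02]
cam axes in tool (cols x,y,z) [[ 0.001 -0.947 -0.32 ]
 [ 1.     0.001  0.001]
 [-0.    -0.32   0.947]]
[[290.97562176   0.         313.62221256]
 [  0.         290.97562176 198.12444148]
 [  0.           0.           1.        ]]
[[ 0.91  0.3  -0.28]
 [ 0.28 -0.96 -0.09]
 [-0.3  -0.   -0.96]]
dist 685.6 ang 115.6
[[[-0.474,-0.466,-0.169],[-0.0,0.0,0.064]],[[-0.558,-0.361,-0.169],[-0.0,0.0,0.064]],[[-0.619,-0.242,-0.169],[-0.0,0.0,0.064]],[[-0.655,-0.113,-0.169],[-0.0,0.0,0.064]],[[-0.664,0.02,-0.169],[-0.0,0.0,0.064]],[[-0.647,0.153,-0.169],[-0.0,0.0,0.064]],[[-0.603,0.279,-0.169],[-0.0,0.0,0.064]],[[-0.535,0.395,-0.169],[-0.0,0.0,0.064]],[[-0.445,0.494,-0.169],[-0.0,0.0,0.064]],[[-0.337,0.573,-0.169],[-0.0,0.0,0.064]]]
```

Run:
```python
from h import *
from rig import env
plan(env,[650,20,270],down(0.0),18)
```

```text
dist 729.8 ang 161.4
[[[-0.339,-0.222,-0.022],[-0.0,0.0,0.05]],[[-0.369,-0.166,-0.022],[-0.0,0.0,0.05]],[[-0.391,-0.106,-0.022],[-0.0,0.0,0.05]],[[-0.402,-0.044,-0.022],[-0.0,0.0,0.05]],[[-0.404,0.019,-0.022],[-0.0,0.0,0.05]],[[-0.397,0.082,-0.022],[-0.0,0.0,0.05]],[[-0.379,0.143,-0.022],[-0.0,0.0,0.05]],[[-0.352,0.2,-0.022],[-0.0,0.0,0.05]],[[-0.317,0.252,-0.022],[-0.0,0.0,0.05]],[[-0.273,0.299,-0.022],[-0.0,0.0,0.05]],[[-0.223,0.338,-0.022],[-0.0,0.0,0.05]],[[-0.168,0.368,-0.022],[-0.0,0.0,0.05]],[[-0.109,0.39,-0.022],[-0.0,0.0,0.05]],[[-0.046,0.402,-0.022],[-0.0,0.0,0.05]],[[0.017,0.405,-0.022],[-0.0,0.0,0.05]],[[0.08,0.397,-0.022],[-0.0,0.0,0.05]],[[0.141,0.38,-0.022],[-0.0,0.0,0.05]],[[0.198,0.353,-0.022],[-0.0,0.0,0.05]]]
```

Emit:
jog_arm --deltas '[[[-0.34,-0.22,-0.02],[0,0,0.05]],[[-0.37,-0.17,-0.02],[0,0,0.05]],[[-0.39,-0.1,-0.02],[0,0,0.05]],[[-0.4,-0.04,-0.02],[0,0,0.05]],[[-0.4,0.02,-0.02],[0,0,0.05]],[[-0.4,0.08,-0.02],[0,0,0.05]],[[-0.38,0.14,-0.02],[0,0,0.05]],[[-0.35,0.2,-0.02],[0,0,0.05]],[[-0.32,0.25,-0.02],[0,0,0.05]],[[-0.27,0.3,-0.02],[0,0,0.05]]]'

```text
time_s: 1.35
ee_pos: [446.7, 260.3, 249.0]
tool_rot: [0.001, 0.825, 0.565, -0.003]
wrist_force: [0.6, 0.7, 0.2]
grip_width: 85.6
```

Run:
```python
from h import *
from rig import env
rep(env.state())
plan(env,[650,20,270],down(0.0),10)
```

```text
t 1.35 pos [446.7 260.3 249. ] x [ 0.361  0.932 -0.005] z [-0.004 -0.004 -1.   ] F [0.6 0.7 0.2] w 85.6
dist 315.5 ang 68.8
[[[-0.151,0.276,-0.021],[0.0,0.0,0.038]],[[-0.116,0.292,-0.021],[0.0,0.0,0.038]],[[-0.081,0.304,-0.021],[0.0,0.0,0.038]],[[-0.044,0.312,-0.021],[0.0,0.0,0.038]],[[-0.006,0.315,-0.021],[0.0,0.0,0.038]],[[0.032,0.313,-0.021],[0.0,0.0,0.038]],[[0.069,0.307,-0.021],[0.0,0.0,0.038]],[[0.106,0.297,-0.021],[0.0,0.0,0.038]],[[0.14,0.282,-0.021],[0.0,0.0,0.038]],[[0.173,0.263,-0.021],[0.0,0.0,0.038]]]
```

Emit:
jog_arm --deltas '[[[-0.15,0.28,-0.02],[0,0,0.04]],[[-0.12,0.29,-0.02],[0,0,0.04]],[[-0.08,0.3,-0.02],[0,0,0.04]],[[-0.04,0.31,-0.02],[0,0,0.04]],[[0,0.32,-0.02],[0,0,0.04]],[[0.03,0.31,-0.02],[0,0,0.04]],[[0.07,0.31,-0.02],[0,0,0.04]],[[0.11,0.3,-0.02],[0,0,0.04]],[[0.15,0.28,-0.02],[0,0,0.035]],[[0.18,0.26,0],[0,0,0.03]]]'

```text
time_s: 2.6
ee_pos: [646.1, 2.0, 265.0]
tool_rot: [0.002, 1.0, -0.026, -0.005]
wrist_force: [-0.2, 0.4, 0.1]
grip_width: 85.4
```

Run:
```python
from h import *
from rig import env
import pickle
rep(env.state()); c=env.calibration('wrist'); im=env.grab_frame('wrist'); rep(env.state())
cv2.imwrite('pics/w1.png',im[:,:,::-1]); pickle.dump(c,open('w1.pkl','wb'))
```

```text
t 2.6 pos [646.1   2.  265. ] x [ 0.999 -0.052 -0.009] z [-0.009 -0.005 -1.   ] F [-0.2  0.4  0.1] w 85.4
t 2.65 pos [648.   -1.1 264.6] x [ 0.998 -0.059 -0.008] z [-0.009 -0.006 -1.   ] F [-1.5 -4.  -1.1] w 85.3
```

View pics/w1.png

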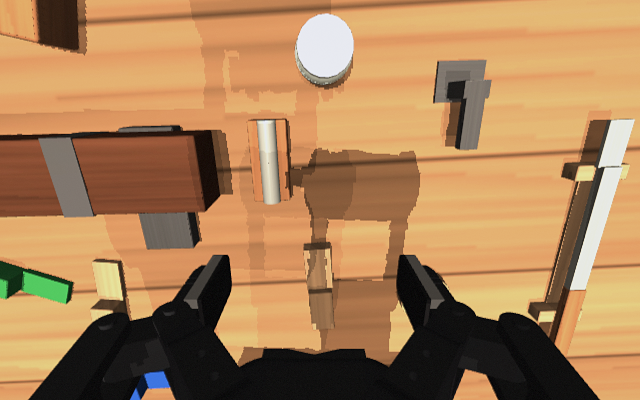

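The wrist view shows the beam end at about (215,170), rod (269,162), apron (170,230), catch arm (470,125) and bar on the right (600,200). I'll zoom in to pick the corners.

Run:
```python
import cv2
w=cv2.imread('pics/w1.png')
cv2.imwrite('pics/w1a.png',cv2.resize(w[100:260,110:310],None,fx=3.7,fy=3.7,interpolation=cv2.INTER_CUBIC))
cv2.imwrite('pics/w1b.png',cv2.resize(w[50:170,410:640],None,fx=3.4,fy=3.4,interpolation=cv2.INTER_CUBIC))
```

```text
(no output)
```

View pics/w1a.png

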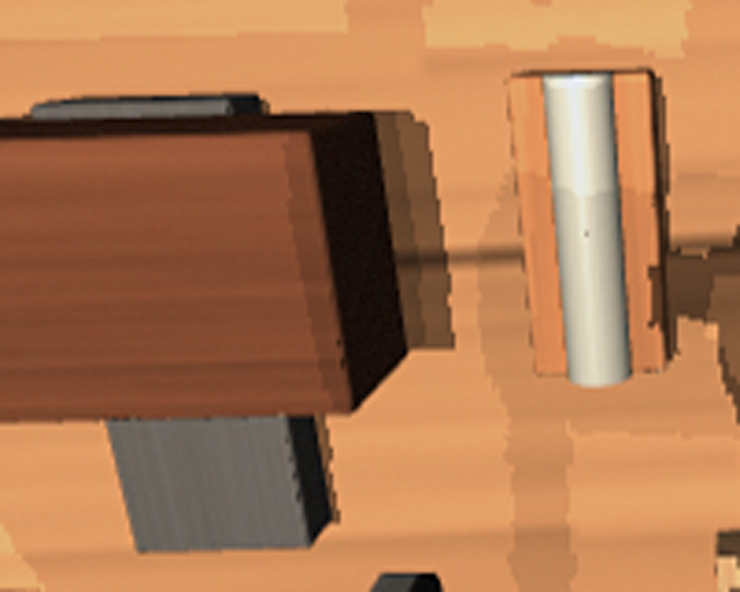

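View pics/w1b.png

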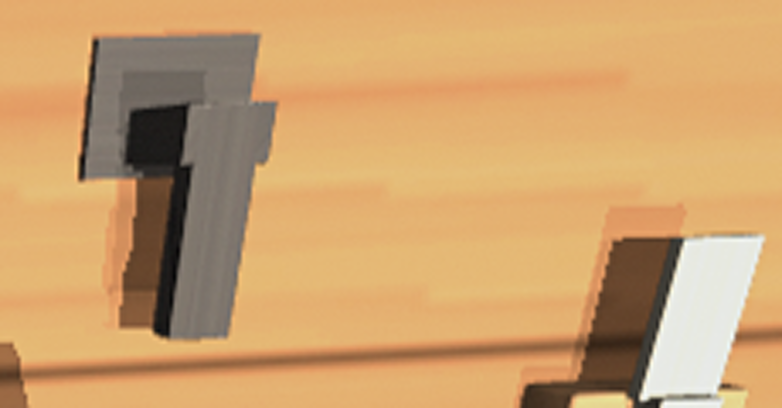

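Run:
```python
from h import *
from rig import env
import pickle
from scipy.optimize import least_squares
c=pickle.load(open('w1.pkl','rb'));cs=env.calibration('scene');ct=env.calibration('top')
P=[((147.3,248.6),(-125,120,26)),((193.2,247.3),(-125,50,26)),((194.3,135.1),(45,0,86)),((204.6,211.1),(-45,0,86)),((211.4,130.5),(45,0,26)),((220,194.6),(-45,0,26)),((460,148.5),(15,-309,50)),((477.1,149.4),(15,-331,50))]
W=np.array([onz(c,u,z[2])[:2] for u,z in P]);S=np.array([z[:2] for _,z in P],float)
def f(p,W=W,S=S):
    cy,sy=np.cos(p[2]),np.sin(p[2]); return (S@np.array([[cy,sy],[-sy,cy]])+p[:2]-W).ravel()
r=least_squares(f,[650,127,0]);print('wrist stand',r.x.round(4));print(r.fun.reshape(-1,2).round(1).tolist())
rod=[onz(c,u,24)[:2] for u in ((266.5,120.3),(271.6,202.2))]
cy,sy=np.cos(r.x[2]),np.sin(r.x[2]);A=np.array([[cy,-sy],[sy,cy]])
print('rod in stand',[(A.T@(w-r.x[:2])).round(1).tolist() for w in rod])
print('beam top near corner h', tri(c,(204.6,211.1),cs,(379.3,189)), 'far', tri(c,(194.3,135.1),cs,(403.1,206.4)))
# check: catch tip via scene: pixel z2 (612,298)->
print('proj catch arm corner top into scene', [proj(cs,[*(A@np.array(q[:2])+r.x[:2]),q[2]]).round(1) for q in ((15,-309,50),(15,-331,50),(-125,50,26),(-125,120,26),(-45,0,86),(45,0,86))])
print('into top', [proj(ct,[*(A@np.array(q[:2])+r.x[:2]),q[2]]).round(1) for q in ((15,-309,50),(15,-331,50),(-125,50,26),(-125,120,26),(-45,0,86),(45,0,86))])
# bar from wrist: tip end corners
for u in ((610.4,120.2),(634.7,119.2)): print('tip',onz(c,u,31).round(1))
```

```text
wrist stand [ 6.533972e+02  1.297511e+02 -2.750000e-02]
[[-0.3, 1.7], [-0.7, -0.6], [0.8, 0.7], [-0.6, -1.1], [2.3, -0.6], [-1.2, -0.7], [-0.9, 0.8], [0.7, 0.0]]
rod in stand [[53.5, -70.6], [-57.6, -69.2]]
beam top near corner h (array([608.70565323, 133.21397388,  84.26591936]), np.float64(1.0137480203262472)) far (array([698.5770557 , 128.34018487,  88.00126749]), np.float64(3.007733794332412))
proj catch arm corner top into scene [array([292.7, 266.1]), array([284.5, 270.5]), array([371.8, 184.1]), array([390.1, 175. ]), array([378.4, 188.8]), array([402.4, 207.1])]
into top [array([381.8, 164.3]), array([388.2, 164.6]), array([274.3, 201. ]), array([253.8, 200. ]), array([289.1, 174.2]), array([290.8, 148.3])]
tip [ 683.1 -375.2   31. ]
tip [ 682.7 -405.6   31. ]
```

Run:
```python
from h import *
from rig import env
import pickle
ct=env.calibration('top');cs=env.calibration('scene');c=pickle.load(open('w1.pkl','rb'))
t=cv2.imread('pics/top0.png')
# rows of bar: midpoints of bright steel / handle per row
hsv=cv2.cvtColor(t,cv2.COLOR_BGR2HSV)
L=[]
for v in range(166,228,4):
    u=np.where((hsv[v,425:465,1]<60)&(hsv[v,425:465,2]>180))[0]+425; L.append((u.mean(),v,len(u)))
W=np.array([onz(ct,(a,b),37)[:2] for a,b,_ in L]);p=np.polyfit(W[:,0],W[:,1],1);print([l[2] for l in L],p,'yaw',np.arctan(p[0]))
print('handle end',onz(ct,(445.2,272.8),39).round(1),'tip',onz(ct,(442.4,161.7),31).round(1),'y on line at 300',np.polyval(p,300), 'at 683',np.polyval(p,683))
# scene: handle/steel joint corners z2 (102,238),(140,222) and tip corners (293,548),(347,520)
q=lambda a,b:(a/4.2+140,b/4.2+200)
print('joint scene',onz(cs,q(121,230),38).round(1),'tip',onz(cs,q(320,534),31).round(1),'handle end',onz(cs,q(37,107),39).round(1))
print('tri tip L/R', tri(c,(610.4,120.2),cs,q(347,520)),tri(c,(634.7,119.2),cs,q(293,548)))
```

```text
[9, 8, 8, 8, 7, 7, 6, 6, 6, 7, 7, 7, 7, 7, 6, 6] [-1.49681113e-04 -3.88530020e+02] yaw -0.0001496811120484639
handle end [ 300.9 -383.9   39. ] tip [ 679.3 -391.5   31. ] y on line at 300 -388.5749243642081 at 683 -388.63225223055076
joint scene [ 437.  -387.1   38. ] tip [ 683.5 -389.8   31. ] handle end [ 309.6 -387.    39. ]
tri tip L/R (array([ 683.45083298, -375.45556642,   30.3025773 ]), np.float64(1.0922566311136008)) (array([ 683.00946165, -404.19625856,   32.1118377 ]), np.float64(0.35768304833568415))
```

Stand pose is (653.4, 129.8), yaw −0.0275, with residuals around 1 mm. The bar's tip is at (683,−390) and its yaw is about −0.008. I'll grasp at bar x ≈ −30.

```bash
cat >> h.py <<'E'
SX,SY,SA=653.4,129.8,-0.0275
def st2w(p):
    c,s=np.cos(SA),np.sin(SA); return np.array([SX+c*p[0]-s*p[1],SY+s*p[0]+c*p[1],p[2] if len(p)>2 else 0.])
def w2st(p):
    c,s=np.cos(SA),np.sin(SA); d=np.array(p[:2])-[SX,SY]; return np.array([c*d[0]+s*d[1],-s*d[0]+c*d[1]])
E
python3 - <<'E'
from h import *
from rig import env
rep(env.state())
plan(env,[463,-388.3,110],down(-0.008),10)
E
```

```text
t 2.65 pos [648.   -1.1 264.6] x [ 0.998 -0.059 -0.008] z [-0.009 -0.006 -1.   ] F [-1.5 -4.  -1.1] w 85.3
dist 456.1 ang 3.0
[[[-0.16,0.396,0.158],[0.0,0.0,-0.002]],[[-0.163,0.396,0.158],[0.0,0.0,-0.002]],[[-0.165,0.395,0.158],[0.0,0.0,-0.002]],[[-0.167,0.394,0.157],[0.0,0.0,-0.002]],[[-0.169,0.393,0.157],[0.0,0.0,-0.002]],[[-0.171,0.393,0.157],[0.0,0.0,-0.002]],[[-0.173,0.392,0.156],[0.0,0.0,-0.002]],[[-0.176,0.391,0.156],[0.0,0.0,-0.002]],[[-0.178,0.39,0.155],[0.0,0.0,-0.002]],[[-0.18,0.389,0.155],[0.0,0.0,-0.002]]]
```

Emit:
jog_arm --deltas '[[[-0.16,0.4,0.16],[0,0.002,-0.002]],[[-0.16,0.4,0.16],[0,0,-0.002]],[[-0.165,0.4,0.16],[0,0,-0.002]],[[-0.165,0.4,0.16],[0,0,-0.002]],[[-0.17,0.4,0.16],[0,0,-0.002]],[[-0.17,0.4,0.16],[0,0,-0.002]],[[-0.17,0.4,0.16],[0,0,-0.002]],[[-0.17,0.4,0.16],[0,0,-0.002]],[[-0.17,0.38,0.15],[0,0,-0.002]],[[-0.16,0.3,0.12],[0,0,0]]]'

```text
time_s: 3.9
ee_pos: [464.8, -394.2, 105.4]
tool_rot: [0.002, 1.0, 0.002, -0.002]
wrist_force: [-0.4, 0.5, 0.2]
grip_width: 85.2
```

Run:
```python
from h import *
from rig import env
rep(env.state()); c=env.calibration('wrist'); im=env.grab_frame('wrist'); rep(env.state())
cv2.imwrite('pics/w2.png',im[:,:,::-1]);import pickle;pickle.dump(c,open('w2.pkl','wb'))
plan(env,[463,-388.3,13],down(-0.008),4)
```

```text
t 3.9 pos [ 464.8 -394.2  105.4] x [ 1.     0.005 -0.003] z [-0.003 -0.004 -1.   ] F [-0.4  0.5  0.2] w 85.2
t 3.95 pos [ 462.7 -397.   104. ] x [ 1.     0.003 -0.005] z [-0.005 -0.004 -1.   ] F [-3.5 -3.9 -2.3] w 85.1
dist 91.4 ang 0.7
[[[0.002,-0.023,0.227],[0.0,0.0,0.001]],[[0.002,-0.022,0.227],[0.0,0.0,0.001]],[[0.001,-0.022,0.227],[0.0,0.0,0.001]],[[0.001,-0.022,0.228],[0.0,0.0,0.001]]]
```

View pics/w2.png

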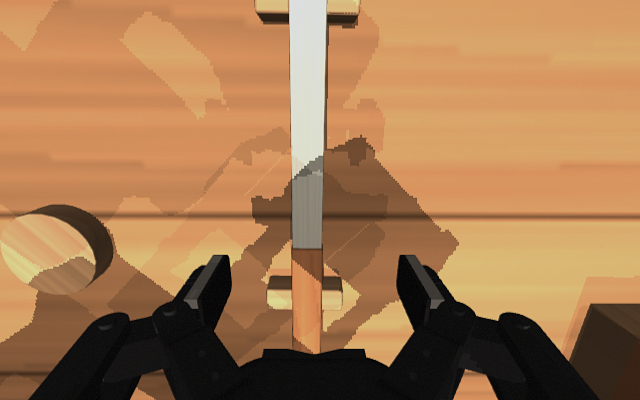

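The joint between steel and handle is at (307,248), with the bar running straight up the image. I'll convert that to world coordinates.

Run:
```python
from h import *
import pickle
c=pickle.load(open('w2.pkl','rb'))
im=cv2.imread('pics/w2.png');hsv=cv2.cvtColor(im,cv2.COLOR_BGR2HSV)
for v in (40,80,120,150,200,235): 
    u=np.where((hsv[v,270:350,1]<70)&(hsv[v,270:350,2]>120))[0]+270; print(v,u.min(),u.max(),onz(c,(u.min(),v),37)[:2].round(1),onz(c,(u.max()+1,v),37)[:2].round(1))
print('joint',onz(c,(307,248),38).round(1))
```

```text
40 290 325 [ 583.8 -378.7] [ 583.9 -402. ]
80 290 324 [ 559.8 -378.2] [ 559.9 -401.8]
120 291 323 [ 533.7 -378.4] [ 533.8 -401.6]
150 291 323 [ 512.6 -378. ] [ 512.8 -401.9]
200 292 321 [ 474.2 -378. ] [ 474.3 -401.1]
235 293 321 [ 444.6 -378.3] [ 444.6 -401.5]
joint [ 433.5 -389.5   38. ]
```

Emit:
jog_arm --deltas '[[[0.005,-0.04,0.25],[0,0,0.001]],[[0,-0.02,0.3],[0,0,0]],[[0,-0.01,0.25],[0,0,0]],[[0,0,0.1],[0,0,0]]]'

```text
time_s: 4.45
ee_pos: [462.0, -391.0, 11.4]
tool_rot: [0.002, 1.0, -0.001, -0.002]
wrist_force: [0.3, -0.6, -0.2]
grip_width: 85.3
```

Run:
```python
from h import *
from rig import env
rep(env.state())
```

```text
t 4.45 pos [ 462.  -391.    11.4] x [ 1.    -0.001 -0.005] z [-0.005 -0.004 -1.   ] F [ 0.3 -0.6 -0.2] w 85.3
```

Over the bar, so I close.

Emit:
jog_arm --deltas '[[[0,0,-0.01],[0,0,0]],[[0,0,0],[0,0,0]],[[0,0,0],[0,0,0]],[[0,0,0],[0,0,0]],[[0,0,0],[0,0,0]]]' --gripper 0

```text
time_s: 5.08
ee_pos: [462.9, -391.4, 14.6]
tool_rot: [0.003, 1.0, -0.0, -0.002]
wrist_force: [0.5, 0.2, -3.6]
grip_width: 22.6
```

```bash
cat >> h.py <<'E'
def barpose(tipy,tipx,a,th,lift=0,xg=-30,zg=6):
    """TCP world pos & R for the bar lying on the rod: slope th (up to handle), tip at stand (tipx,tipy), horizontal angle a (handle toward -x for a>0); lift along bar normal"""
    ex=np.array([np.sin(a)*np.cos(th),np.cos(a)*np.cos(th),-np.sin(th)]);ez=np.array([np.sin(a)*np.sin(th),np.cos(a)*np.sin(th),np.cos(th)])
    # rod: y=-70,z=24 r=12 ; tip underside T: point on bar plane through rod tangent: (C-T).ez=0
    C=np.array([0,-70,24])+0; 
    # plane dist from rod axis point = 12+lift ; T unknown z
    tz=((C-np.array([tipx,tipy,0]))@ez+12+lift)/ez[2]   # (T-C).ez=12+lift
    T=np.array([tipx,tipy,tz])
    O=T-190*ex; G=O+xg*ex+zg*ez; tcp=G-19*ez
    yaw=np.pi/2-a+SA
    return st2w(tcp),down(yaw,th),T,O
E
python3 - <<'E'
from h import *
from rig import env
rep(env.state())
for tipy in (-40,30):
  p,R,T,O=barpose(tipy,0,0.04,0.30,2); print(p.round(1),T.round(1),O.round(1),R.as_matrix()[:,0].round(3))
E
```

```text
t 5.08 pos [ 462.9 -391.4   14.6] x [ 1.    -0.001 -0.003] z [-0.003 -0.006 -1.   ] F [ 0.5  0.2 -3.6] w 22.6
[ 637.9 -123.7   82. ] [  0.  -40.   29.4] [  -7.3 -221.4   85.5] [ 0.064  0.953 -0.296]
[639.8 -53.7  60.3] [ 0.  30.   7.7] [  -7.3 -151.4   63.9] [ 0.064  0.953 -0.296]
```

Emit:
jog_arm --deltas '[[[0,0,-0.2],[0,0,0]],[[0,0,-0.45],[0,0,0]],[[0,0,-0.45],[0,0,0]],[[0,0,-0.4],[0,0,0]]]'

```text
time_s: 5.58
ee_pos: [461.5, -388.8, 165.2]
tool_rot: [0.0, 1.0, -0.0, -0.004]
wrist_force: [1.3, -0.6, -4.9]
grip_width: 22.9
```

Run:
```python
from h import *
from rig import env
rep(env.state())
p,R,T,O=barpose(-40,0,0.04,0.30,2,-30,8.6); print(p)
plan(env,p+[0,0,80],R,10)
```

```text
t 5.58 pos [ 461.5 -388.8  165.2] x [ 1.    -0.001 -0.009] z [-0.009 -0.    -1.   ] F [ 1.3 -0.6 -4.9] w 22.9
[ 637.9168647  -122.94669382   84.46080399]
dist 319.1 ang 87.5
[[[0.176,-0.266,-0.001],[-0.007,-0.007,-0.047]],[[0.214,-0.237,-0.011],[-0.007,-0.007,-0.047]],[[0.246,-0.202,-0.022],[-0.007,-0.007,-0.047]],[[0.273,-0.163,-0.032],[-0.007,-0.007,-0.047]],[[0.293,-0.12,-0.042],[-0.007,-0.007,-0.047]],[[0.306,-0.074,-0.051],[-0.007,-0.007,-0.047]],[[0.312,-0.026,-0.06],[-0.007,-0.007,-0.047]],[[0.311,0.022,-0.067],[-0.007,-0.007,-0.047]],[[0.303,0.069,-0.073],[-0.007,-0.007,-0.047]],[[0.287,0.115,-0.078],[-0.007,-0.007,-0.047]]]
```

Emit:
jog_arm --deltas '[[[0.18,-0.27,-0.02],[-0.007,-0.007,-0.047]],[[0.21,-0.24,-0.02],[-0.007,-0.007,-0.047]],[[0.25,-0.2,-0.02],[-0.007,-0.007,-0.047]],[[0.27,-0.16,-0.03],[-0.007,-0.007,-0.047]],[[0.29,-0.12,-0.04],[-0.007,-0.007,-0.047]],[[0.3,-0.07,-0.05],[-0.007,-0.007,-0.047]],[[0.31,-0.03,-0.06],[-0.007,-0.007,-0.047]],[[0.31,0.02,-0.07],[-0.007,-0.007,-0.047]],[[0.3,0.07,-0.07],[-0.007,-0.007,-0.047]],[[0.2,0.1,-0.08],[-0.007,-0.007,-0.04]]]'

```text
time_s: 6.82
ee_pos: [635.0, -123.9, 173.0]
tool_rot: [0.102, 0.721, 0.677, -0.105]
wrist_force: [-0.1, -0.2, -4.3]
grip_width: 22.7
```

Run:
```python
from h import *
from rig import env
rep(env.state())
p,R,T,O=barpose(-40,0,0.04,0.30,2,-30,8.6)
plan(env,p+[0,0,60],R,3)
im=env.grab_frame('scene');cv2.imwrite('pics/s1.png',im[:,:,::-1])
im=env.grab_frame('wrist');cv2.imwrite('pics/w3.png',im[:,:,::-1])
```

```text
t 6.83 pos [ 635.  -123.9  173. ] x [ 0.06   0.955 -0.29 ] z [-0.014 -0.29  -0.957] F [-0.1 -0.2 -4.3] w 22.7
dist 28.7 ang 0.5
[[[0.031,0.009,0.09],[0.001,-0.001,0.0]],[[0.031,0.009,0.09],[0.001,-0.001,0.0]],[[0.031,0.009,0.09],[0.001,-0.001,0.0]]]
```

View pics/s1.png

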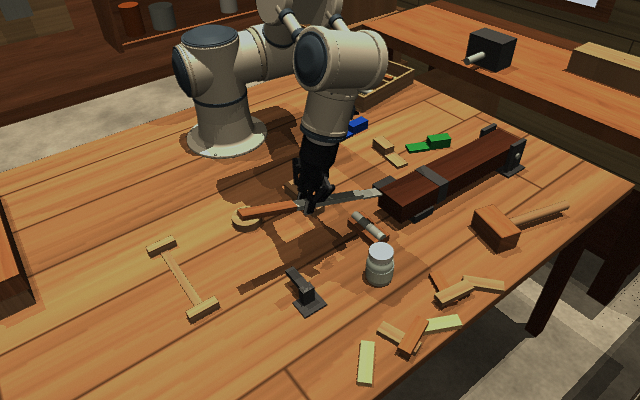

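View pics/w3.png

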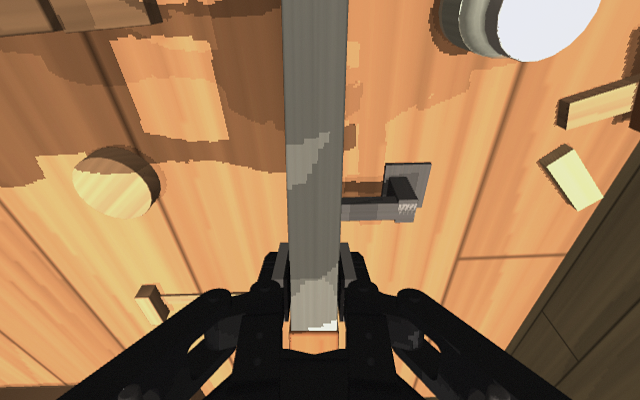

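The bar is held squarely and nearly parallel to the stand. I'll check the bar's slope in the grip by projecting the predicted bar ends into the scene picture.

Run:
```python
from h import *
from rig import env
cs=env.calibration('scene');s=env.state();R=rot(s).as_matrix();ex,ez=R[:,0],-R[:,2]
G=np.array(s['ee_pos'])+19*ez; O=G+30*ex-8.6*ez
im=cv2.imread('pics/s1.png')
for X in (O+190*ex+6*ez,O-190*ex+14*ez,O-60*ex+14*ez,O+130*ex+12*ez):
    u=proj(cs,X);print(X.round(1),w2st(X).round(1),u.round(1))
    cv2.drawMarker(im,tuple(int(round(v)) for v in u),(0,0,255),0,5)
cv2.imwrite('pics/s1c.png',cv2.resize(im[150:250,220:420],None,fx=4,fy=4,interpolation=cv2.INTER_CUBIC))
```

```text
[648.9  92.2 125.2] [ -3.5 -37.8] [379.  190.9]
[ 626.4 -268.6  242.9] [ -16. -399.] [240.  212.4]
[ 634.1 -144.4  205.2] [ -11.7 -274.6] [295.  202.8]
[645.4  36.6 148.3] [ -5.4 -93.4] [361.4 192. ]
```

View pics/s1c.png

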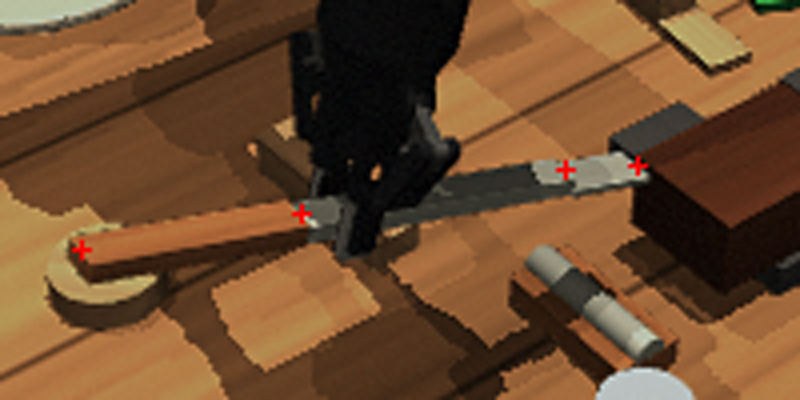

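The prediction fits the picture within about a pixel. I lower it to the back-off pose.

Run:
```python
from h import *
from rig import env
p,R,T,O=barpose(-40,0,0.04,0.30,3,-30,8.6)
rep(env.state());plan(env,p,R,4)
```

```text
t 6.92 pos [ 635.6 -122.8  173.2] x [ 0.059  0.955 -0.29 ] z [-0.012 -0.289 -0.957] F [ 0.9 -0.1 -4.4] w 22.6
dist 87.7 ang 0.6
[[[0.063,0.005,0.21],[0.001,-0.001,0.0]],[[0.064,0.005,0.21],[0.001,-0.001,0.0]],[[0.064,0.005,0.21],[0.001,-0.001,0.0]],[[0.064,0.005,0.21],[0.001,-0.001,0.0]]]
```

Emit:
jog_arm --deltas '[[[0.06,0.005,0.2],[0.001,-0.001,0]],[[0.07,0.005,0.22],[0.001,-0.001,0]],[[0.06,0.005,0.2],[0.001,-0.001,0]],[[0.05,0.005,0.17],[0.001,-0.001,0]],[[0,0,0.02],[0,0,0]]]'

```text
time_s: 7.55
ee_pos: [635.2, -125.5, 81.2]
tool_rot: [0.1, 0.723, 0.674, -0.115]
wrist_force: [0.1, 0.8, -3.0]
grip_width: 22.4
```

Run:
```python
from h import *
from rig import env
p,R,T,O=barpose(30,0,0.04,0.30,2,-30,8.6)
rep(env.state());plan(env,p,R,5)
```

```text
t 7.55 pos [ 635.2 -125.5   81.2] x [ 0.065  0.951 -0.301] z [-0.031 -0.299 -0.954] F [ 0.1  0.8 -3. ] w 22.4
dist 74.9 ang 0.7
[[[0.15,-0.001,-0.009],[-0.001,0.0,-0.0]],[[0.15,-0.001,-0.009],[-0.001,0.0,-0.0]],[[0.15,-0.001,-0.008],[-0.001,0.0,-0.0]],[[0.15,-0.001,-0.008],[-0.001,0.0,-0.0]],[[0.15,-0.001,-0.008],[-0.001,0.0,-0.0]]]
```

Emit:
jog_arm --deltas '[[[0.12,0,-0.04],[-0.001,0,0]],[[0.15,0,-0.01],[-0.001,0,0]],[[0.15,0,-0.005],[-0.001,0,0]],[[0.15,0,0],[-0.001,0,0]],[[0.12,0,0],[0,0,0]]]'

```text
time_s: 8.18
ee_pos: [641.3, -53.5, 66.6]
tool_rot: [0.106, 0.722, 0.675, -0.109]
wrist_force: [0.6, -0.6, -3.9]
grip_width: 22.9
```

Run:
```python
from h import *
from rig import env
p,R,T,O=barpose(30,0,0.04,0.30,1,-30,8.6)
rep(env.state());plan(env,p,R,2)
p,R,T,O=barpose(30,0,0.04,0.23,-0.5,-30,8.6); plan(env,p,R,5)
im=env.grab_frame('scene');cv2.imwrite('pics/s2.png',cv2.resize(im[130:270,220:440,::-1],None,fx=3.6,fy=3.6,interpolation=cv2.INTER_CUBIC))
```

```text
t 8.18 pos [641.3 -53.5  66.6] x [ 0.066  0.951 -0.301] z [-0.014 -0.301 -0.954] F [ 0.6 -0.6 -3.9] w 22.9
dist 5.1 ang 0.5
[[[0.009,-0.008,0.023],[0.001,0.001,-0.0]],[[0.009,-0.008,0.023],[0.001,0.001,-0.0]]]
dist 14.6 ang 4.3
[[[0.003,-0.003,0.029],[0.0,0.005,-0.0]],[[0.003,-0.003,0.029],[0.0,0.005,-0.0]],[[0.002,-0.003,0.029],[0.0,0.005,-0.0]],[[0.002,-0.003,0.029],[0.0,0.005,-0.0]],[[0.001,-0.003,0.029],[0.0,0.005,-0.0]]]
```

View pics/s2.png

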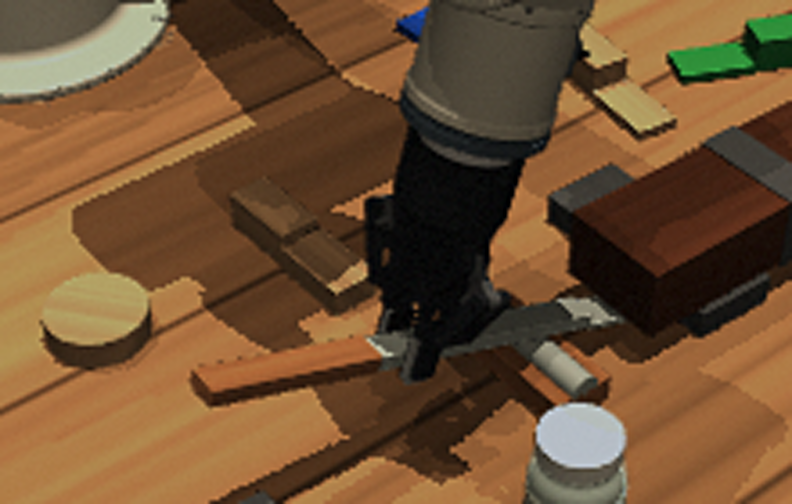

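The tip is under the beam end and the bar sits over the rod. I lower it into contact and release.

Emit:
jog_arm --deltas '[[[0.005,-0.005,0.04],[0,0.004,0]],[[0.005,-0.005,0.04],[0,0.005,0]],[[0,0,0.035],[0,0.006,0]],[[0,0,0.03],[0,0.005,0]]]'

```text
time_s: 8.72
ee_pos: [640.3, -55.5, 51.2]
tool_rot: [0.083, 0.725, 0.678, -0.084]
wrist_force: [-1.1, 10.2, 5.4]
grip_width: 22.9
```

Run:
```python
from h import *
from rig import env
rep(env.state())
p,R,T,O=barpose(30,0,0.04,0.23,-0.5,-30,8.6); plan(env,p,R,2)
```

```text
t 8.72 pos [640.3 -55.5  51.2] x [ 0.066  0.97  -0.235] z [-0.01  -0.235 -0.972] F [-1.1 10.2  5.4] w 22.9
dist 1.6 ang 0.6
[[[-0.005,-0.003,-0.005],[0.001,0.001,-0.0]],[[-0.005,-0.003,-0.005],[0.001,0.001,-0.0]]]
```

Emit:
jog_arm --deltas '[[[0,0,-0.01],[0,0,0]],[[0,0,0],[0,0,0]]]'

```text
time_s: 8.98
ee_pos: [640.3, -55.4, 52.1]
tool_rot: [0.082, 0.726, 0.678, -0.083]
wrist_force: [-0.4, 4.4, -1.5]
grip_width: 22.7
```

Emit:
jog_arm --deltas '[[[0,0,0],[0,0,0]],[[0,0,0],[0,0,0]],[[0,0,0],[0,0,0]],[[0,0,0],[0,0,0]],[[0,0,0],[0,0,0]]]' --gripper 0.6

```text
time_s: 9.6
ee_pos: [641.0, -56.7, 52.8]
tool_rot: [0.083, 0.726, 0.677, -0.083]
wrist_force: [-1.0, 0.1, -1.0]
grip_width: 51.2
```

Run:
```python
from h import *
from rig import env
rep(env.state())
for n in('scene','top'):
    im=env.grab_frame(n);cv2.imwrite(f'pics/{n}3.png',im[:,:,::-1])
im=cv2.imread('pics/scene3.png');cv2.imwrite('pics/s3.png',cv2.resize(im[130:270,220:440],None,fx=3.6,fy=3.6,interpolation=cv2.INTER_CUBIC))
```

```text
t 9.6 pos [641.  -56.7  52.8] x [ 0.069  0.97  -0.233] z [-0.008 -0.233 -0.973] F [-1.   0.1 -1. ] w 51.2
```

View pics/s3.png

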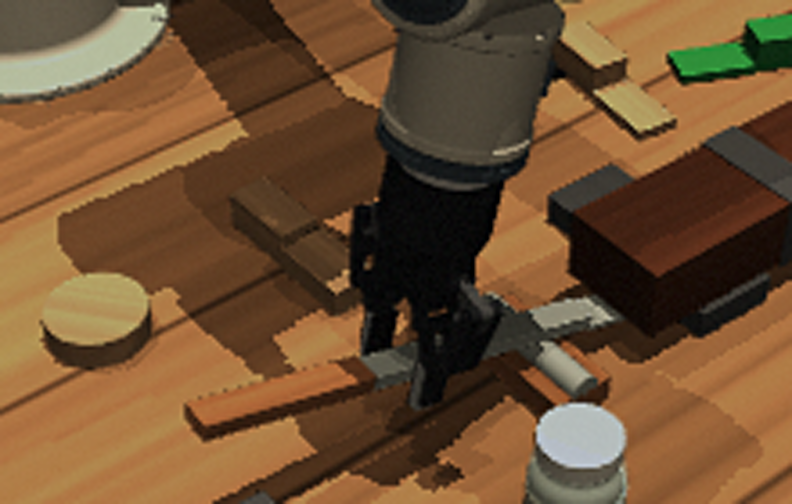

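The bar stayed in place after release, tip under the beam and resting on the rod. I slide the open fingers back to the wooden handle.

Emit:
jog_arm --deltas '[[[-0.15,0,0],[0,0,0]],[[-0.2,0,0],[0,0,0]],[[-0.2,0,0],[0,0,0]],[[-0.1,0,0],[0,0,0]],[[0,0,0],[0,0,0]]]'

```text
time_s: 10.32
ee_pos: [636.0, -125.7, 69.4]
tool_rot: [0.083, 0.727, 0.677, -0.083]
wrist_force: [0.2, 0.3, -0.8]
grip_width: 51.2
```

Run:
```python
from h import *
from rig import env
rep(env.state())
im=env.grab_frame('wrist');cv2.imwrite('pics/w4.png',im[:,:,::-1])
p,R,T,O=barpose(30,0,0.04,0.23,0,-95,7); plan(env,p,R,1)
```

```text
t 10.32 pos [ 636.  -125.7   69.4] x [ 0.071  0.97  -0.233] z [-0.008 -0.233 -0.972] F [ 0.2  0.3 -0.8] w 51.2
dist 6.3 ang 0.6
[[[0.06,-0.011,0.018],[0.003,0.002,-0.001]]]
```

View pics/w4.png

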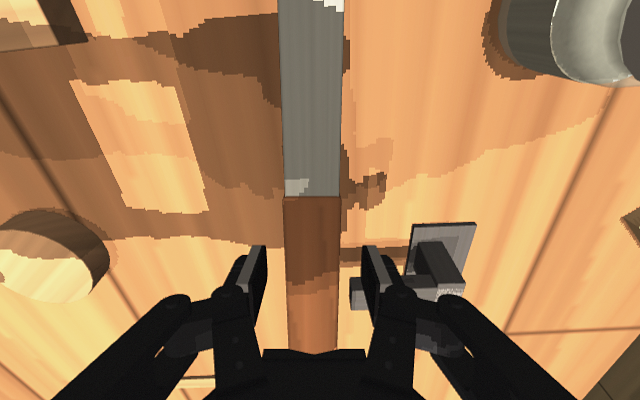

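The fingers straddle the wooden handle, clear of the catch, with the handle/steel joint at (312,197). Closing.

Emit:
jog_arm --deltas '[[[0.03,-0.01,0.02],[0,0,0]],[[0,0,0],[0,0,0]],[[0,0,0],[0,0,0]],[[0,0,0],[0,0,0]],[[0,0,0],[0,0,0]]]' --gripper 0

```text
time_s: 11.0
ee_pos: [634.9, -121.7, 66.2]
tool_rot: [0.083, 0.726, 0.677, -0.084]
wrist_force: [-2.3, -4.2, 2.2]
grip_width: 24.8
```

Run:
```python
from h import *
from rig import env
s=env.state();rep(s)
# current grip: derive xg,zg from slope of tool
R=rot(s).as_matrix();p=np.array(s['ee_pos'])
th=np.arcsin(-R[2,0]);print('tool slope',th)
for a in (0.0,):pass
# plan lever: rotating bar about rod (stand (.., -70, 24)), rows
g=p-19*R[:,2]; gs=w2st(g);print('grasp stand',gs,g[2])
```

```text
t 11.0 pos [ 634.9 -121.7   66.2] x [ 0.068  0.97  -0.234] z [-0.009 -0.234 -0.972] F [-2.3 -4.2  2.2] w 24.8
tool slope 0.23625338011573782
grasp stand [ -11.5017576  -247.48362085] 84.70213181256281
```

Emit:
jog_arm --deltas '[[[0,0,0.06],[0,0.01,0]],[[0,0,0.075],[0,0.013,0]],[[0,0,0.075],[0,0.013,0]],[[0,0,0.075],[0,0.013,0]]]'

```text
time_s: 11.5
ee_pos: [635.9, -124.0, 38.4]
tool_rot: [0.03, 0.73, 0.683, -0.025]
wrist_force: [-1.4, 4.8, 1.8]
grip_width: 24.6
```

```bash
cat >> h.py <<'E'
def grip(s):
    R=rot(s).as_matrix();g=np.array(s['ee_pos'])-19*R[:,2];gs=w2st(g)
    print('tool slope',np.arcsin(-R[2,0]).round(3),'a',(np.pi/2+SA-np.arctan2(R[1,0],R[0,0])).round(3),'grasp stand',gs.round(1),g[2].round(1),'slope from grasp z', np.round((g[2]-43)/(-70-gs[1]),3))
E
python3 - <<'E'
from h import *
from rig import env
s=env.state();rep(s);grip(s)
E
```

```text
t 11.5 pos [ 635.9 -124.    38.4] x [ 0.067  0.995 -0.076] z [ 0.005 -0.077 -0.997] F [-1.4  4.8  1.8] w 24.6
tool slope 0.076 a 0.039 grasp stand [ -10.7 -252.8] 57.3 slope from grasp z 0.078
```

Emit:
jog_arm --deltas '[[[0,0,0.075],[0,0.013,0]],[[0,0,0.075],[0,0.013,0]],[[0,0,0.075],[0,0.013,0]],[[0,0,0.06],[0,0.01,0]]]'

```text
time_s: 12.0
ee_pos: [636.4, -121.9, 9.6]
tool_rot: [-0.026, 0.729, 0.683, 0.035]
wrist_force: [-1.3, 1.4, 6.1]
grip_width: 24.7
```

Run:
```python
from h import *
from rig import env
s=env.state();rep(s);grip(s)
im=env.grab_frame('scene');cv2.imwrite('pics/s4.png',cv2.resize(im[150:310,220:440,::-1],None,fx=3.6,fy=3.6,interpolation=cv2.INTER_CUBIC))
```

```text
t 12.0 pos [ 636.4 -121.9    9.6] x [0.064 0.994 0.085] z [ 0.015  0.085 -0.996] F [-1.3  1.4  6.1] w 24.7
tool slope -0.085 a 0.037 grasp stand [ -10.4 -253.7] 28.5 slope from grasp z -0.079
```

View pics/s4.png

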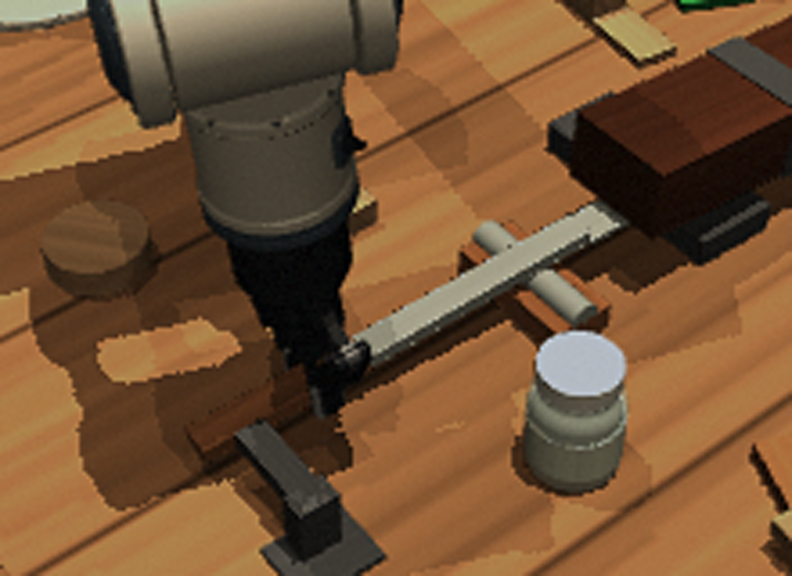

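The beam is up and the handle is beside the catch arm, still on its −x side. I press a bit further down, then sweep about the rod.

Emit:
jog_arm --deltas '[[[0,0,0.03],[0,0.006,0]],[[0,0,0.01],[0,0.001,0]]]'

```text
time_s: 12.3
ee_pos: [636.6, -121.2, 5.1]
tool_rot: [-0.034, 0.729, 0.683, 0.044]
wrist_force: [-3.0, -2.9, 6.0]
grip_width: 24.7
```

Run:
```python
from h import *
from rig import env
s=env.state();rep(s);grip(s)
```

```text
t 12.3 pos [ 636.6 -121.2    5.1] x [0.064 0.992 0.11 ] z [ 0.017  0.109 -0.994] F [-3.  -2.9  6. ] w 24.7
tool slope -0.11 a 0.037 grasp stand [ -10.2 -253.5] 24.0 slope from grasp z -0.103
```

Emit:
jog_arm --deltas '[[[0,0.045,0],[0,0,-0.0075]],[[0,0.045,0],[0,0,-0.0075]],[[0,0.045,0],[0,0,-0.0075]],[[0,0.045,0],[0,0,-0.0075]]]'

```text
time_s: 12.8
ee_pos: [655.1, -121.8, 5.8]
tool_rot: [-0.032, 0.694, 0.718, 0.045]
wrist_force: [-2.0, -2.5, 4.0]
grip_width: 25.1
```

Run:
```python
from h import *
from rig import env
s=env.state();rep(s);grip(s)
```

```text
t 12.8 pos [ 655.1 -121.8    5.8] x [-0.034  0.994  0.107] z [ 0.017  0.108 -0.994] F [-2.  -2.5  4. ] w 25.1
tool slope -0.107 a -0.062 grasp stand [   8.4 -253.5] 24.7 slope from grasp z -0.1
```

Emit:
jog_arm --deltas '[[[0,0.045,0],[0,0,-0.0075]],[[0,0.045,0],[0,0,-0.0075]],[[0,0.045,0],[0,0,-0.0075]],[[0,0.04,0],[0,0,-0.007]]]'

```text
time_s: 13.3
ee_pos: [674.6, -120.6, 6.5]
tool_rot: [-0.029, 0.658, 0.751, 0.046]
wrist_force: [-0.2, -1.5, 4.7]
grip_width: 25.1
```

Run:
```python
from h import *
from rig import env
s=env.state();rep(s);grip(s)
im=env.grab_frame('scene');cv2.imwrite('pics/s5.png',cv2.resize(im[150:310,220:440,::-1],None,fx=3.6,fy=3.6,interpolation=cv2.INTER_CUBIC))
```

```text
t 13.3 pos [ 674.6 -120.6    6.5] x [-0.133  0.986  0.104] z [ 0.018  0.107 -0.994] F [-0.2 -1.5  4.7] w 25.1
tool slope -0.104 a -0.161 grasp stand [  27.8 -251.8] 25.4 slope from grasp z -0.097
```

View pics/s5.png

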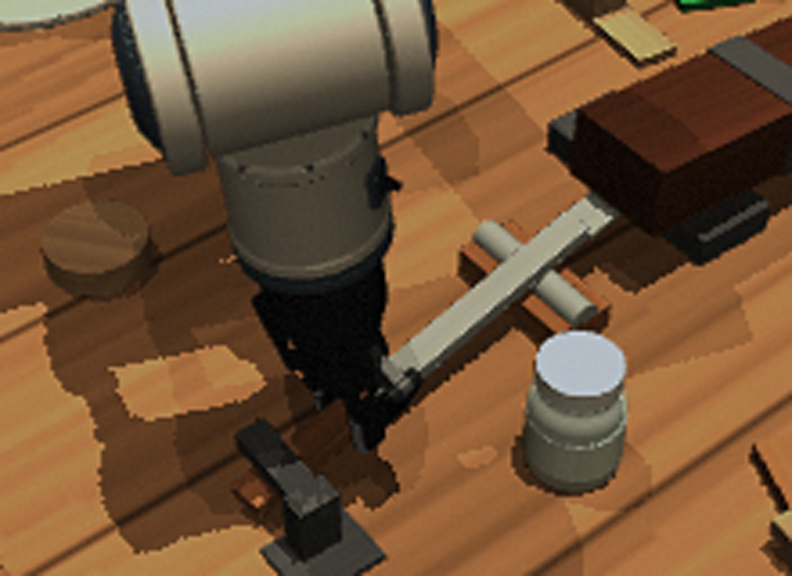

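The handle is under the catch arm (x ≈ 39 at y = −320). I ease it up against the arm.

Emit:
jog_arm --deltas '[[[0,0,-0.03],[0,-0.005,0]],[[0,0,-0.03],[0,-0.005,0]],[[0,0,-0.025],[0,-0.004,0]]]'

```text
time_s: 13.72
ee_pos: [675.6, -121.7, 14.2]
tool_rot: [-0.01, 0.658, 0.752, 0.031]
wrist_force: [19.0, -6.1, -49.1]
grip_width: 24.4
```

Run:
```python
from h import *
from rig import env
s=env.state();rep(s);grip(s)
```

```text
t 13.72 pos [ 675.6 -121.7   14.2] x [-0.133  0.99   0.056] z [ 0.026  0.06  -0.998] F [ 19.   -6.1 -49.1] w 24.4
tool slope -0.056 a -0.161 grasp stand [  28.7 -252. ] 33.2 slope from grasp z -0.054
```

Contact with the catch is clear at −49 N. I relax it, then release.

Emit:
jog_arm --deltas '[[[0,0,0.01],[0,0,0]],[[0,0,0],[0,0,0]]]'

```text
time_s: 13.98
ee_pos: [675.9, -121.7, 13.5]
tool_rot: [-0.009, 0.658, 0.752, 0.031]
wrist_force: [0.7, -1.8, 5.9]
grip_width: 24.9
```

Run:
```python
from h import *
from rig import env
s=env.state();rep(s);grip(s)
```

```text
t 13.97 pos [ 675.9 -121.7   13.5] x [-0.133  0.99   0.054] z [ 0.027  0.058 -0.998] F [ 0.7 -1.8  5.9] w 24.9
tool slope -0.054 a -0.161 grasp stand [  28.9 -251.9] 32.4 slope from grasp z -0.058
```

Emit:
jog_arm --deltas '[[[0,0,-0.006],[0,0,0]]]'

```text
time_s: 14.1
ee_pos: [675.8, -121.7, 14.0]
tool_rot: [-0.009, 0.658, 0.752, 0.031]
wrist_force: [7.7, -2.6, -11.3]
grip_width: 25.2
```

Emit:
jog_arm --deltas '[[[0,0,0],[0,0,0]],[[0,0,0],[0,0,0]],[[0,0,0],[0,0,0]],[[0,0,0],[0,0,0]],[[0,0,0],[0,0,0]]]' --gripper 0.6

```text
time_s: 14.72
ee_pos: [674.3, -120.7, 13.6]
tool_rot: [-0.01, 0.658, 0.753, 0.03]
wrist_force: [0.2, -0.2, -0.2]
grip_width: 51.2
```

Run:
```python
from h import *
from rig import env
s=env.state();rep(s);grip(s)
```

```text
t 14.72 pos [ 674.3 -120.7   13.6] x [-0.135  0.989  0.055] z [ 0.024  0.059 -0.998] F [ 0.2 -0.2 -0.2] w 51.2
tool slope -0.055 a -0.163 grasp stand [  27.4 -251. ] 32.5 slope from grasp z -0.058
```

Hands are off and the force is zero. I move up and over to look at the thin shim.

Emit:
jog_arm --deltas '[[[0,0,-0.3],[0,0,0]],[[0,0,-0.5],[0,0,0]],[[0,0,-0.5],[0,0,0]],[[0,0,-0.5],[0,0,0]]]'

```text
time_s: 15.22
ee_pos: [667.7, -130.8, 193.7]
tool_rot: [-0.014, 0.658, 0.753, 0.028]
wrist_force: [1.1, 0.2, -0.8]
grip_width: 50.8
```

Run:
```python
from h import *
from rig import env
s=env.state();rep(s)
im=env.grab_frame('scene');cv2.imwrite('pics/s6.png',cv2.resize(im[100:310,220:540,::-1],None,fx=2.5,fy=2.5,interpolation=cv2.INTER_CUBIC))
plan(env,[430,345,200],down(np.pi-0.14),10)
```

```text
t 15.22 pos [ 667.7 -130.8  193.7] x [-0.134  0.989  0.058] z [ 0.016  0.061 -0.998] F [ 1.1  0.2 -0.8] w 50.8
dist 534.1 ang 74.3
[[[0.504,-0.175,0.023],[0.002,-0.001,-0.041]],[[0.523,-0.108,0.023],[0.002,-0.001,-0.041]],[[0.532,-0.039,0.022],[0.002,-0.001,-0.041]],[[0.533,0.03,0.02],[0.002,-0.001,-0.041]],[[0.525,0.099,0.019],[0.002,-0.001,-0.041]],[[0.507,0.166,0.016],[0.002,-0.001,-0.041]],[[0.482,0.23,0.014],[0.002,-0.001,-0.041]],[[0.448,0.29,0.011],[0.002,-0.001,-0.041]],[[0.407,0.346,0.008],[0.002,-0.001,-0.041]],[[0.359,0.396,0.005],[0.002,-0.001,-0.041]]]
```

View pics/s6.png

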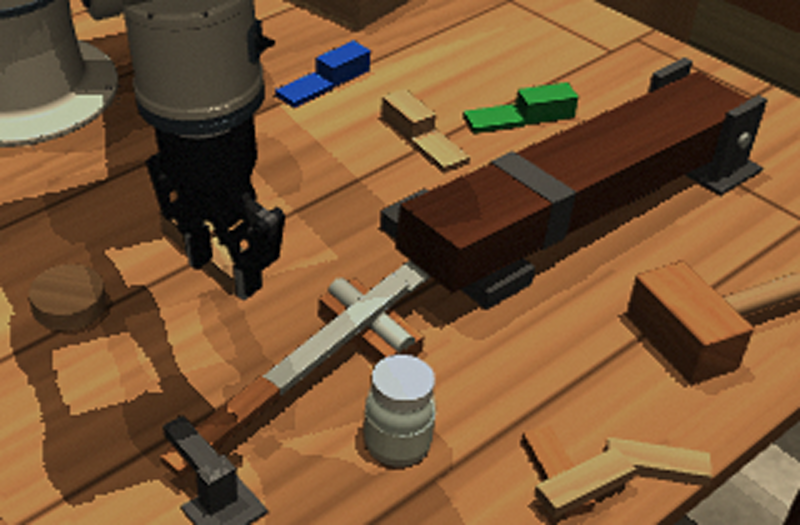

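The bar is hooked under the catch (crop (190,460)) and the beam stays up hands-free. On to the shim.

Emit:
jog_arm --deltas '[[[0.5,-0.17,0.02],[0.002,-0.001,-0.041]],[[0.52,-0.11,0.02],[0.002,-0.001,-0.041]],[[0.53,-0.04,0.02],[0.002,-0.001,-0.041]],[[0.53,0.03,0.02],[0.002,-0.001,-0.041]],[[0.52,0.1,0.02],[0.002,-0.001,-0.041]],[[0.51,0.17,0.02],[0.002,-0.001,-0.041]],[[0.48,0.23,0.01],[0.002,-0.001,-0.041]],[[0.45,0.29,0.01],[0.002,-0.001,-0.041]],[[0.4,0.35,0.01],[0.002,-0.001,-0.041]],[[0.2,0.22,0],[0.002,-0.001,-0.03]]]' --gripper 1

```text
time_s: 16.52
ee_pos: [432.0, 331.0, 199.3]
tool_rot: [0.007, 0.073, 0.997, -0.003]
wrist_force: [0.5, -1.3, -0.3]
grip_width: 85.2
```

Emit:
jog_arm --deltas '[[[0,0,0],[0,0,0]]]'

```text
time_s: 16.65
ee_pos: [430.9, 332.6, 199.2]
tool_rot: [0.007, 0.071, 0.997, -0.003]
wrist_force: [0.8, -0.6, -0.0]
grip_width: 85.3
```

Run:
```python
from h import *
from rig import env
import pickle
rep(env.state()); c=env.calibration('wrist'); im=env.grab_frame('wrist')
cv2.imwrite('pics/w5.png',im[:,:,::-1]); pickle.dump(c,open('w5.pkl','wb'))
```

```text
t 16.65 pos [430.9 332.6 199.2] x [-0.99   0.142 -0.014] z [ 0.013 -0.006 -1.   ] F [ 0.8 -0.6 -0. ] w 85.3
```

View pics/w5.png

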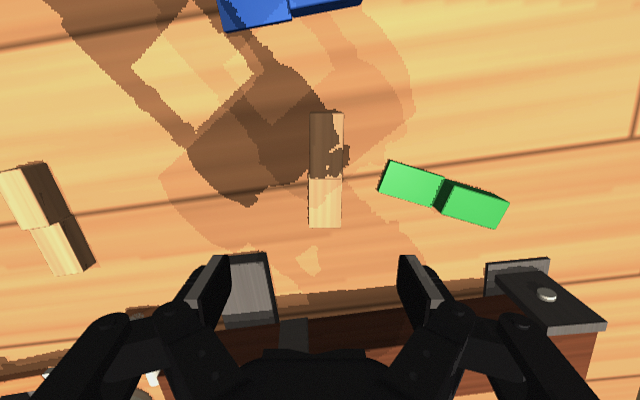

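The thin shim is at (310–343, 112–228), with the block above and the pale tongue below. I'll zoom in for the edges.

Run:
```python
import cv2
w=cv2.imread('pics/w5.png')
cv2.imwrite('pics/w5a.png',cv2.resize(w[95:245,280:380],None,fx=4,fy=4,interpolation=cv2.INTER_CUBIC))
```

```text
(no output)
```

View pics/w5a.png

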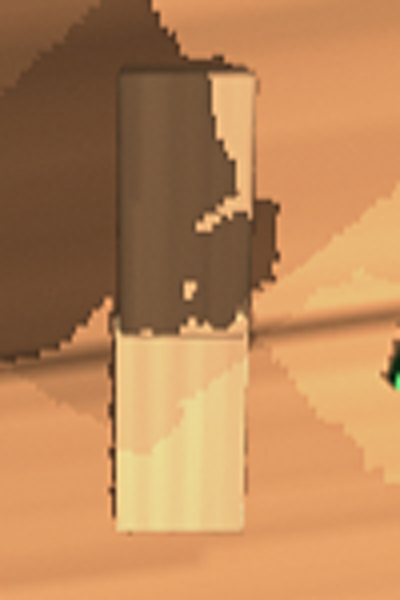

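Run:
```python
from h import *
from rig import env
import pickle
c=pickle.load(open('w5.pkl','rb'));cs=env.calibration('scene')
f=lambda u,v:(u/4+280-.375,v/4+95-.375)
A=onz(c,f(118,70),34);B=onz(c,f(255,70),34);C=onz(c,f(120,332),34);D=onz(c,f(247,333),34);E=onz(c,f(117,531),10);F=onz(c,f(243,531),10)
for n,x in zip('ABCDEF',(A,B,C,D,E,F)): print(n,x.round(1))
e=((E+F)/2-(A+B)/2)[:2];print('len',np.linalg.norm(e),'yaw',np.arctan2(e[1],e[0]))
for P,Q in ((A,C),(B,D)): d=(Q-P)[:2];print('edge yaw',np.arctan2(d[1],d[0]),np.linalg.norm(d))
print('h A',tri(c,f(118,70),cs,(373,139)),'B',tri(c,f(255,70),cs,(383,136)))
```

```text
A [362.9 337.   34. ]
B [367.8 371.4  34. ]
C [430.9 327.5  34. ]
D [436.1 361.8  34. ]
E [501.1 315.9  10. ]
F [506.5 354.9  10. ]
len 139.7429224393119 yaw -0.13529051240465845
edge yaw -0.13876391316131265 68.70184943792988
edge yaw -0.13913135790477094 68.95376144082674
h A (array([363.63231169, 337.54900046,  30.56204477]), np.float64(1.6374647289039894)) B (array([369.69688806, 373.5940481 ,  30.11692243]), np.float64(4.957862268255758))
```

Run:
```python
from h import *
from rig import env
rep(env.state())
plan(env,[384.6,351.5,60],down(np.pi-0.137),4)
```

```text
t 16.7 pos [431.4 331.8 199.2] x [-0.989  0.144 -0.014] z [ 0.013 -0.006 -1.   ] F [ 0.2  0.4 -0.4] w 85.3
dist 148.2 ang 0.9
[[[0.128,0.033,0.346],[-0.0,0.001,-0.001]],[[0.126,0.033,0.347],[-0.0,0.001,-0.001]],[[0.125,0.033,0.347],[-0.0,0.001,-0.001]],[[0.124,0.033,0.347],[-0.0,0.001,-0.001]]]
```

Emit:
jog_arm --deltas '[[[0.13,0.03,0.35],[0,0.001,0.001]],[[0.13,0.03,0.35],[0,0.001,0]],[[0.13,0.03,0.35],[0,0.001,0]],[[0.12,0.03,0.32],[0,0.001,0]],[[0,0,0.05],[0,0,0]]]' --gripper 0.75

```text
time_s: 17.32
ee_pos: [387.5, 347.3, 54.0]
tool_rot: [0.002, 0.08, 0.997, -0.001]
wrist_force: [0.7, -0.6, 0.3]
grip_width: 64.1
```

Run:
```python
from h import *
from rig import env
rep(env.state())
plan(env,[384.6,351.5,4.5],down(np.pi-0.137),2)
```

```text
t 17.32 pos [387.5 347.3  54. ] x [-0.987  0.16  -0.005] z [ 0.004 -0.003 -1.   ] F [ 0.7 -0.6  0.3] w 64.1
dist 49.7 ang 1.4
[[[0.019,0.019,0.247],[-0.0,0.001,-0.004]],[[0.018,0.019,0.247],[-0.0,0.001,-0.004]]]
```

Emit:
jog_arm --deltas '[[[0.02,0.025,0.25],[0,0.001,-0.005]],[[0.01,0.02,0.18],[0,0,-0.004]],[[0,0,0.06],[0,0,0]],[[0,0,0.01],[0,0,0]]]'

```text
time_s: 17.82
ee_pos: [390.8, 351.3, 6.2]
tool_rot: [0.003, 0.069, 0.998, 0.001]
wrist_force: [-1.1, 0.3, 0.0]
grip_width: 64.2
```

Run:
```python
from h import *
from rig import env
rep(env.state())
plan(env,[384.6,351.5,4.5],down(np.pi-0.137),1)
```

```text
t 17.82 pos [390.8 351.3   6.2] x [-0.991  0.137 -0.006] z [ 0.006  0.001 -1.   ] F [-1.1  0.3  0. ] w 64.2
dist 6.4 ang 0.3
[[[0.061,-0.006,0.016],[0.0,0.002,-0.0]]]
```

Emit:
jog_arm --deltas '[[[0.06,0,0.01],[0,0,0]],[[0.01,0,0],[0,0,0]]]'

```text
time_s: 18.08
ee_pos: [384.3, 352.4, 6.4]
tool_rot: [0.004, 0.069, 0.998, 0.001]
wrist_force: [-0.1, -0.0, 0.4]
grip_width: 63.7
```

Emit:
jog_arm --deltas '[[[0,0,0],[0,0,0]],[[0,0,0],[0,0,0]],[[0,0,0],[0,0,0]],[[0,0,0],[0,0,0]]]' --gripper 0

```text
time_s: 18.58
ee_pos: [384.4, 352.7, 7.4]
tool_rot: [0.004, 0.069, 0.998, 0.001]
wrist_force: [0.4, -0.4, -1.5]
grip_width: 35.0
```

Run:
```python
from h import *
from rig import env
rep(env.state())
```

```text
t 18.57 pos [384.4 352.7   7.4] x [-0.99   0.138 -0.008] z [ 0.008  0.002 -1.   ] F [ 0.4 -0.4 -1.5] w 35.0
```

Gripped at 35 mm. Lift and carry to the pre-insertion pose in front of the apron.

Run:
```python
from h import *
from rig import env
p=st2w((-182,85,37)); q=st2w((-97,85,36)); print(p,q)
s=env.state()
plan(env,p+[0,0,50],down(np.pi+SA),6,p0=np.array([384.4,352.7,87.]))
```

```text
[473.8060198  219.77223059  37.        ] [558.7738812 217.4350252  36.       ]
dist 160.2 ang 6.4
[[[-0.178,-0.199,0.001],[0.0,0.0,-0.006]],[[-0.174,-0.202,0.001],[0.0,0.0,-0.006]],[[-0.171,-0.205,0.0],[0.0,0.0,-0.006]],[[-0.167,-0.208,0.0],[0.0,0.0,-0.006]],[[-0.163,-0.212,0.0],[0.0,0.0,-0.006]],[[-0.159,-0.214,0.0],[0.0,0.0,-0.006]]]
```

Emit:
jog_arm --deltas '[[[0,0,-0.25],[0,0,0]],[[0,0,-0.4],[0,0,0]],[[0,0,-0.15],[0,0,0]]]'

```text
time_s: 18.95
ee_pos: [383.0, 351.9, 88.1]
tool_rot: [0.003, 0.069, 0.998, 0.0]
wrist_force: [-0.0, 0.3, -1.6]
grip_width: 35.1
```

Emit:
jog_arm --deltas '[[[-0.18,-0.2,0],[0,0.001,-0.006]],[[-0.18,-0.2,0],[0,0,-0.006]],[[-0.17,-0.2,0],[0,0,-0.006]],[[-0.17,-0.21,0],[0,0,-0.006]],[[-0.16,-0.21,0],[0,0,-0.006]],[[-0.16,-0.2,0],[0,0,-0.006]],[[0,0,0],[0,0,0]]]'

```text
time_s: 19.82
ee_pos: [476.7, 217.7, 89.4]
tool_rot: [0.002, 0.01, 1.0, 0.001]
wrist_force: [-0.3, -0.4, -1.4]
grip_width: 35.2
```

Run:
```python
from h import *
from rig import env
s=env.state();rep(s)
plan(env,st2w((-182,85,37)),down(np.pi+SA),3)
for n in('scene','wrist'):
    c=env.calibration(n); im=env.grab_frame(n);cv2.imwrite(f'pics/{n}7.png',im[:,:,::-1])
    if n=='wrist': import pickle;pickle.dump(c,open('w7.pkl','wb'))
im=cv2.imread('pics/scene7.png');cv2.imwrite('pics/s7.png',cv2.resize(im[100:260,320:540],None,fx=3.6,fy=3.6,interpolation=cv2.INTER_CUBIC))
```

```text
t 19.82 pos [476.7 217.7  89.4] x [-1.     0.02  -0.004] z [ 0.004  0.002 -1.   ] F [-0.3 -0.4 -1.4] w 35.2
dist 52.5 ang 0.5
[[[0.01,0.006,0.175],[0.0,0.0,0.001]],[[0.01,0.006,0.175],[0.0,0.0,0.001]],[[0.01,0.007,0.175],[0.0,0.0,0.001]]]
```

View pics/s7.png

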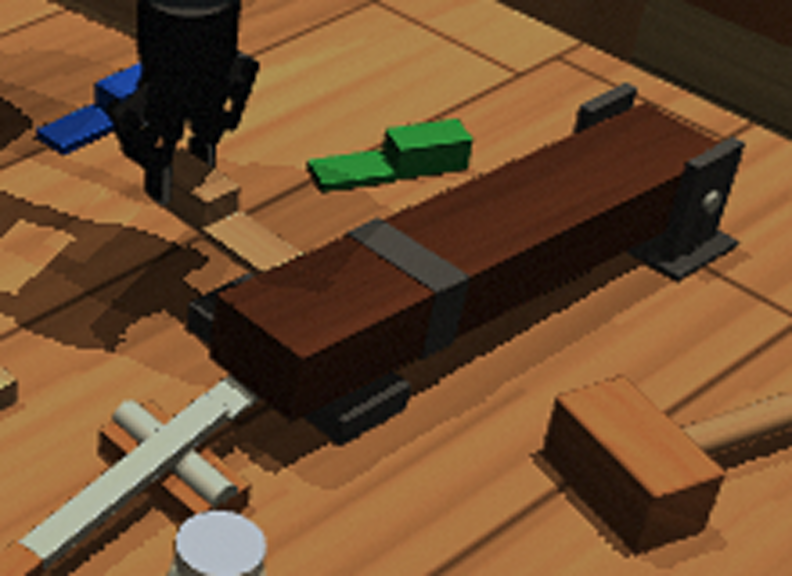

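View pics/wrist7.png

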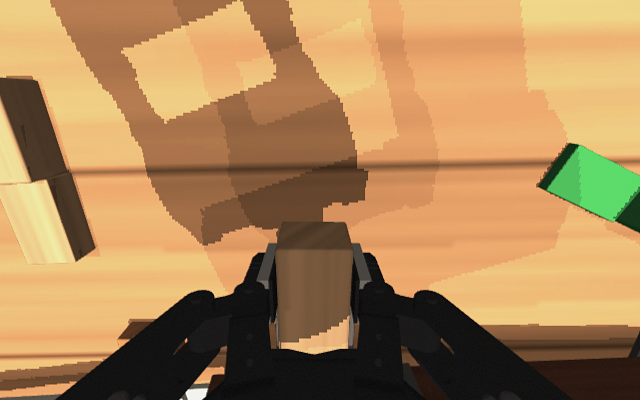

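The shim is held square and the beam is still up. Descend.

Emit:
jog_arm --deltas '[[[0.01,0.005,0.18],[0,0,0.001]],[[0.01,0.005,0.2],[0,0,0.001]],[[0.01,0.005,0.13],[0,0,0]],[[0,0,0.01],[0,0,0]]]'

```text
time_s: 20.42
ee_pos: [471.1, 223.0, 36.2]
tool_rot: [0.002, 0.012, 1.0, 0.001]
wrist_force: [-1.1, -0.7, -1.1]
grip_width: 35.3
```

Run:
```python
from h import *
from rig import env
s=env.state();rep(s);print(w2st(s['ee_pos']))
plan(env,st2w((-100,85,36.5)),down(np.pi+SA),5)
im=env.grab_frame('scene');cv2.imwrite('pics/s8.png',cv2.resize(im[120:230,340:460,::-1],None,fx=5,fy=5,interpolation=cv2.INTER_CUBIC))
```

```text
t 20.43 pos [471.1 223.   36.2] x [-1.     0.024 -0.003] z [ 0.003  0.002 -1.   ] F [-1.1 -0.7 -1.1] w 35.3
[-184.80880249   88.11939988]
dist 84.9 ang 0.3
[[[-0.17,-0.007,0.0],[0.0,0.0,0.0]],[[-0.17,-0.007,-0.0],[0.0,0.0,0.0]],[[-0.17,-0.007,-0.0],[0.0,0.0,0.0]],[[-0.17,-0.006,-0.0],[0.0,0.0,0.0]],[[-0.17,-0.006,-0.0],[0.0,0.0,0.0]]]
```

View pics/s8.png

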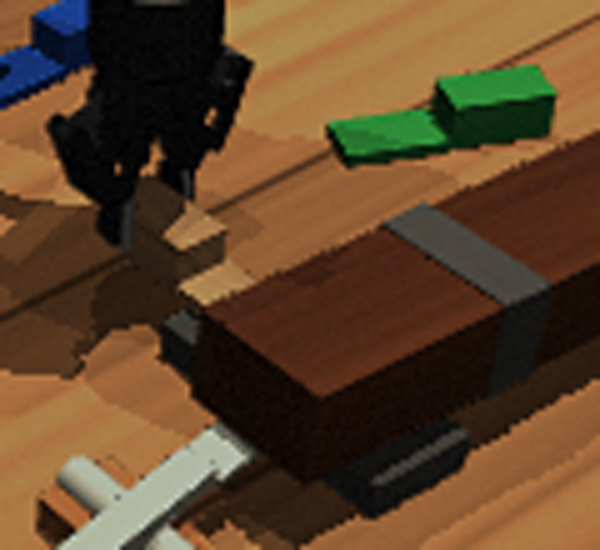

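Aligned with the apron, ahead of the beam face. Sliding in.

Emit:
jog_arm --deltas '[[[-0.12,-0.01,0],[0,0,0]],[[-0.17,-0.01,0],[0,0,0]],[[-0.17,-0.01,0],[0,0,0]],[[-0.17,-0.005,0],[0,0,0]],[[-0.12,0,0],[0,0,0]]]'

```text
time_s: 21.1
ee_pos: [552.8, 217.9, 40.3]
tool_rot: [0.005, 0.012, 1.0, 0.002]
wrist_force: [-0.2, -0.4, -1.3]
grip_width: 35.0
```

Run:
```python
from h import *
from rig import env
s=env.state();rep(s);print(w2st(s['ee_pos']))
im=env.grab_frame('scene');cv2.imwrite('pics/s9.png',cv2.resize(im[120:230,340:460,::-1],None,fx=5,fy=5,interpolation=cv2.INTER_CUBIC))
```

```text
t 21.1 pos [552.8 217.9  40.3] x [-1.     0.023 -0.009] z [ 0.009  0.004 -1.   ] F [-0.2 -0.4 -1.3] w 35.0
[-103.00422164   85.3102742 ]
```

View pics/s9.png

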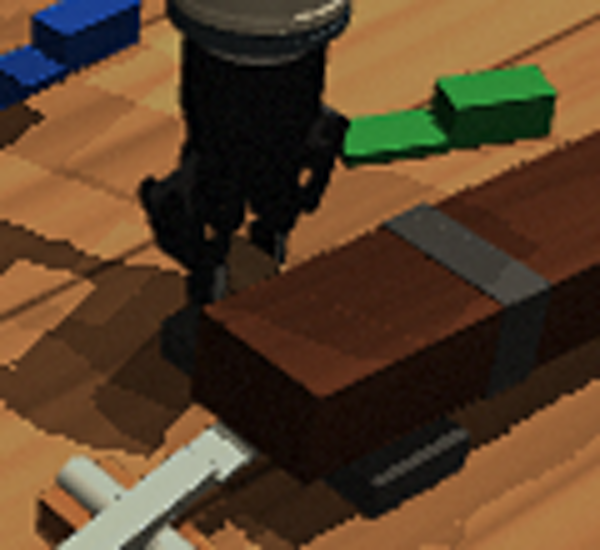

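Emit:
jog_arm --deltas '[[[0,0,0.04],[0,0.002,0]],[[-0.03,0,0.025],[0,0.001,0]],[[-0.03,0,0.005],[0,0,0]]]'

```text
time_s: 21.52
ee_pos: [558.9, 217.8, 33.2]
tool_rot: [-0.001, 0.012, 1.0, 0.002]
wrist_force: [-18.9, 3.1, 27.5]
grip_width: 34.9
```

Run:
```python
from h import *
from rig import env
s=env.state();rep(s);print(w2st(s['ee_pos']))
```

```text
t 21.52 pos [558.9 217.8  33.2] x [-1.     0.023  0.002] z [-0.002  0.004 -1.   ] F [-18.9   3.1  27.5] w 34.9
[-96.87525209  85.3371202 ]
```

The shim is down on the bedplate and its step is against the beam, shown by the forces in −x and +z. I relax and release.

Emit:
jog_arm --deltas '[[[0.005,0,-0.005],[0,0,0]],[[0,0,0],[0,0,0]]]'

```text
time_s: 21.78
ee_pos: [558.6, 217.9, 33.9]
tool_rot: [-0.001, 0.012, 1.0, 0.002]
wrist_force: [-1.1, -0.8, 1.6]
grip_width: 34.9
```

Emit:
jog_arm --deltas '[[[0,0,0],[0,0,0]],[[0,0,0],[0,0,0]],[[0,0,0],[0,0,0]]]' --gripper 0.65

```text
time_s: 22.15
ee_pos: [558.2, 217.9, 33.8]
tool_rot: [-0.001, 0.011, 1.0, 0.002]
wrist_force: [0.4, -0.4, -0.2]
grip_width: 55.5
```

Run:
```python
from h import *
from rig import env
s=env.state();rep(s);print(w2st(s['ee_pos']))
```

```text
t 22.15 pos [558.2 217.9  33.8] x [-1.     0.023  0.002] z [-0.002  0.004 -1.   ] F [ 0.4 -0.4 -0.2] w 55.5
[-97.54954966  85.49727954]
```

Emit:
jog_arm --deltas '[[[0,0,-0.25],[0,0,0]],[[0.05,0,-0.5],[0,0,0]],[[0.1,0,-0.5],[0,0,0]],[[0.2,0,-0.4],[0,0,0]]]'

```text
time_s: 22.65
ee_pos: [522.2, 217.5, 200.2]
tool_rot: [-0.004, 0.012, 1.0, 0.001]
wrist_force: [-0.2, -0.4, 0.3]
grip_width: 55.3
```

Run:
```python
from h import *
from rig import env
import pickle
s=env.state();rep(s);c=env.calibration('wrist');im=env.grab_frame('wrist');cv2.imwrite('pics/w10.png',im[:,:,::-1]);pickle.dump(c,open('w10.pkl','wb'))
im=env.grab_frame('scene');cv2.imwrite('pics/s10.png',cv2.resize(im[120:230,340:460,::-1],None,fx=5,fy=5,interpolation=cv2.INTER_CUBIC))
im=env.grab_frame('top');cv2.imwrite('pics/top10.png',im[:,:,::-1])
```

```text
t 22.65 pos [522.2 217.5 200.2] x [-1.     0.024  0.008] z [-0.008  0.003 -1.   ] F [-0.2 -0.4  0.3] w 55.3
```

View pics/w10.png

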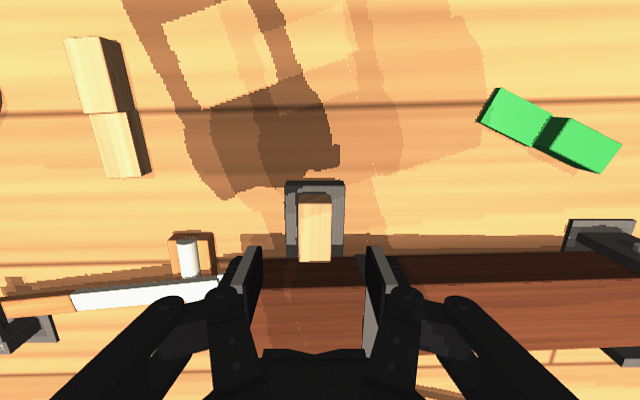

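View pics/s10.png

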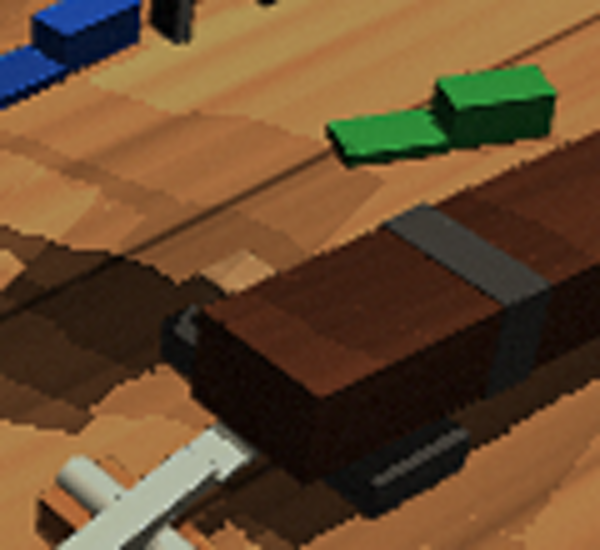

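The shim sits mid-apron with its block against the beam (298–331, 200–262). I'll check its position numerically.

Run:
```python
from h import *
from rig import env
import pickle
c=pickle.load(open('w10.pkl','rb'))
im=cv2.imread('pics/w10.png')
cv2.imwrite('pics/w10a.png',cv2.resize(im[165:275,270:370],None,fx=5,fy=5,interpolation=cv2.INTER_CUBIC))
for u in ((299,203.5),(331.5,203.5),(298,262),(330.5,262)): print(u,w2st(onz(c,u,60)).round(1))
plan(env,st2w((26,-251,110)),down(np.pi/2+SA+0.16),10)
```

```text
(299, 203.5) [-115.2   69.3]
(331.5, 203.5) [-115.3  102.9]
(298, 262) [-46.6  67.5]
(330.5, 262) [-46.7 103.4]
dist 382.2 ang 81.1
[[[-0.158,-0.336,0.088],[-0.0,-0.0,0.045]],[[-0.204,-0.311,0.088],[-0.0,-0.0,0.045]],[[-0.246,-0.279,0.089],[-0.0,-0.0,0.045]],[[-0.283,-0.241,0.089],[-0.0,-0.0,0.045]],[[-0.314,-0.199,0.089],[-0.0,-0.0,0.045]],[[-0.339,-0.153,0.089],[-0.0,-0.0,0.045]],[[-0.357,-0.103,0.089],[-0.0,-0.0,0.045]],[[-0.368,-0.052,0.09],[-0.0,-0.0,0.045]],[[-0.371,0.0,0.09],[-0.0,-0.0,0.045]],[[-0.368,0.053,0.09],[-0.0,-0.0,0.045]]]
```

View pics/w10a.png

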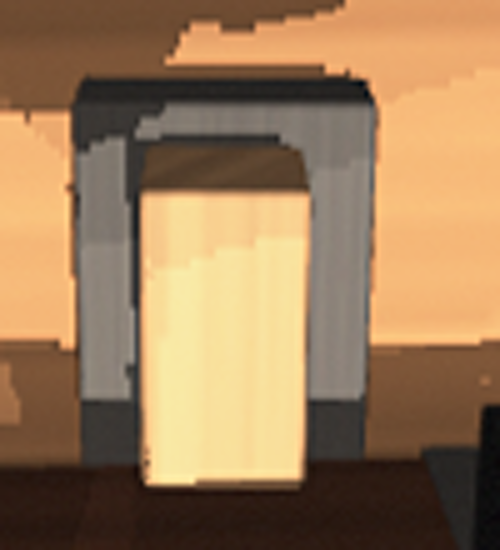

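Shim step is at stand x ≈ −46.6, y ≈ 85.4 and square. Back to the bar handle.

Emit:
jog_arm --deltas '[[[-0.16,-0.34,0.05],[0,0,0.045]],[[-0.2,-0.31,0.08],[0,0,0.045]],[[-0.25,-0.28,0.08],[0,0,0.045]],[[-0.28,-0.24,0.09],[0,0,0.045]],[[-0.31,-0.2,0.09],[0,0,0.045]],[[-0.34,-0.15,0.09],[0,0,0.045]],[[-0.36,-0.1,0.09],[0,0,0.045]],[[-0.37,-0.05,0.09],[0,0,0.045]],[[-0.37,0,0.09],[0,0.008,0.045]],[[-0.3,0.05,0.08],[0,0.008,0.04]]]'

```text
time_s: 24.05
ee_pos: [665.8, -126.8, 98.0]
tool_rot: [-0.03, 0.668, 0.744, 0.01]
wrist_force: [-0.2, 1.4, -0.4]
grip_width: 55.6
```

Run:
```python
from h import *
from rig import env
s=env.state();rep(s);grip(s)
im=env.grab_frame('wrist');cv2.imwrite('pics/w11.png',im[:,:,::-1])
d=np.array([-0.135,0.989]);yaw=np.arctan2(d[1],d[0])
plan(env,[674.5,-120.7,60],down(yaw,-0.055),2)
plan(env,[674.5,-120.7,14],down(yaw,-0.055),3)
```

```text
t 24.05 pos [ 665.8 -126.8   98. ] x [-0.106  0.993  0.058] z [-0.032  0.055 -0.998] F [-0.2  1.4 -0.4] w 55.6
tool slope -0.058 a -0.134 grasp stand [  20.1 -257.2] 117.0 slope from grasp z 0.395
dist 38.7 ang 2.6
[[[0.034,0.05,0.184],[-0.004,-0.001,-0.006]],[[0.034,0.048,0.184],[-0.004,-0.001,-0.006]]]
dist 83.5 ang 2.6
[[[0.014,0.037,0.276],[-0.003,-0.0,-0.004]],[[0.014,0.035,0.276],[-0.003,-0.0,-0.004]],[[0.014,0.033,0.276],[-0.003,-0.0,-0.004]]]
```

View pics/w11.png

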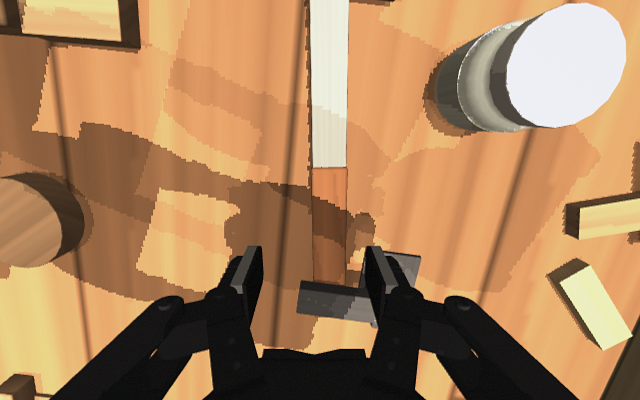

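Emit:
jog_arm --deltas '[[[0.05,0.06,0.1],[-0.006,-0.001,-0.007]],[[0.03,0.04,0.15],[-0.003,0,-0.003]],[[0,0,0.1],[0,0,0]]]'

```text
time_s: 24.48
ee_pos: [674.2, -121.3, 56.3]
tool_rot: [-0.021, 0.66, 0.75, 0.019]
wrist_force: [0.7, -0.2, 1.0]
grip_width: 55.4
```

Run:
```python
from h import *
from rig import env
s=env.state();rep(s);grip(s)
d=np.array([-0.135,0.989]);yaw=np.arctan2(d[1],d[0])
plan(env,[674.5,-120.7,14],down(yaw,-0.055),2)
```

```text
t 24.48 pos [ 674.2 -121.3   56.3] x [-0.127  0.99   0.057] z [-0.007  0.056 -0.998] F [ 0.7 -0.2  1. ] w 55.4
tool slope -0.057 a -0.155 grasp stand [  27.9 -251.5] 75.3 slope from grasp z 0.178
dist 42.3 ang 0.5
[[[-0.009,0.002,0.211],[0.0,-0.0,-0.001]],[[-0.009,0.002,0.212],[0.0,-0.0,-0.001]]]
```

Emit:
jog_arm --deltas '[[[-0.01,0,0.2],[0,0,-0.001]],[[-0.01,0,0.17],[0,0,-0.001]],[[0,0,0.04],[0,0,0]]]'

```text
time_s: 24.85
ee_pos: [673.0, -120.7, 10.7]
tool_rot: [-0.023, 0.658, 0.753, 0.018]
wrist_force: [1.0, 0.5, 0.7]
grip_width: 55.3
```

Emit:
jog_arm --deltas '[[[0,0,0],[0,0,0]],[[0,0,0],[0,0,0]],[[0,0,0],[0,0,0]],[[0,0,0],[0,0,0]]]' --gripper 0

```text
time_s: 25.35
ee_pos: [673.5, -120.8, 11.1]
tool_rot: [-0.022, 0.658, 0.752, 0.018]
wrist_force: [1.4, -0.5, -9.2]
grip_width: 25.0
```

Run:
```python
from h import *
from rig import env
s=env.state();rep(s);grip(s)
```

```text
t 25.35 pos [ 673.5 -120.8   11.1] x [-0.133  0.989  0.058] z [-0.009  0.057 -0.998] F [ 1.4 -0.5 -9.2] w 25.0
tool slope -0.058 a -0.161 grasp stand [  27.2 -251. ] 30.1 slope from grasp z -0.071
```

Emit:
jog_arm --deltas '[[[0,0,0.035],[0,0.006,0]],[[0,0,0.035],[0,0.005,0]]]'

```text
time_s: 25.6
ee_pos: [673.7, -119.8, 5.6]
tool_rot: [-0.036, 0.657, 0.752, 0.031]
wrist_force: [-1.8, 2.7, 6.9]
grip_width: 25.2
```

Run:
```python
from h import *
from rig import env
s=env.state();rep(s);grip(s)
```

```text
t 25.6 pos [ 673.7 -119.8    5.6] x [-0.133  0.987  0.094] z [-0.013  0.093 -0.996] F [-1.8  2.7  6.9] w 25.2
tool slope -0.094 a -0.162 grasp stand [  27.5 -250.7] 24.5 slope from grasp z -0.102
```

Clear of the catch (+6.9 N is the beam load). Sweeping back.

Emit:
jog_arm --deltas '[[[0,-0.045,0],[0,0,0.0075]],[[0,-0.045,0],[0,0,0.0075]],[[0,-0.045,0],[0,0,0.0075]],[[0,-0.045,0],[0,0,0.0075]]]'

```text
time_s: 26.1
ee_pos: [659.0, -121.5, 8.5]
tool_rot: [-0.035, 0.692, 0.72, 0.032]
wrist_force: [0.7, 2.0, 4.1]
grip_width: 24.8
```

Run:
```python
from h import *
from rig import env
s=env.state();rep(s);grip(s)
```

```text
t 26.1 pos [ 659.  -121.5    8.5] x [-0.039  0.995  0.094] z [-0.005  0.094 -0.996] F [0.7 2.  4.1] w 24.8
tool slope -0.095 a -0.067 grasp stand [  12.6 -252.9] 27.4 slope from grasp z -0.085
```

Emit:
jog_arm --deltas '[[[0,-0.05,0.015],[0,0,0.006]],[[0,-0.05,0.008],[0,0,0.006]],[[0,-0.05,0.005],[0,0,0.006]],[[0,-0.05,0.005],[0,0,0.006]],[[0,-0.05,0.005],[0,0,0.006]],[[0,-0.04,0.005],[0,0,0.004]]]'

```text
time_s: 26.85
ee_pos: [632.0, -121.8, 6.0]
tool_rot: [-0.033, 0.733, 0.679, 0.033]
wrist_force: [5.2, 2.8, 7.0]
grip_width: 25.1
```

Run:
```python
from h import *
from rig import env
s=env.state();rep(s);grip(s)
im=env.grab_frame('scene');cv2.imwrite('pics/s12.png',cv2.resize(im[150:310,220:440,::-1],None,fx=3.6,fy=3.6,interpolation=cv2.INTER_CUBIC))
```

```text
t 26.85 pos [ 632.  -121.8    6. ] x [0.076 0.993 0.093] z [ 0.003  0.093 -0.996] F [5.2 2.8 7. ] w 25.1
tool slope -0.094 a 0.049 grasp stand [ -14.5 -253.8] 25.0 slope from grasp z -0.098
```

View pics/s12.png

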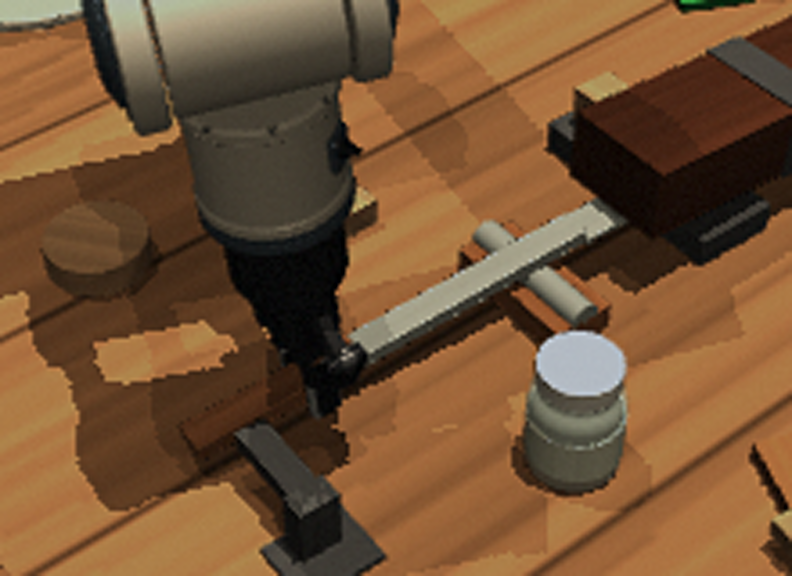

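The bar is clear of the catch. I let the beam down slowly.

Emit:
jog_arm --deltas '[[[0,0,-0.03],[0,-0.005,0]],[[0,0,-0.04],[0,-0.007,0]],[[0,0,-0.04],[0,-0.007,0]],[[0,0,-0.04],[0,-0.007,0]]]'

```text
time_s: 27.4
ee_pos: [630.8, -123.7, 21.4]
tool_rot: [-0.005, 0.735, 0.678, 0.002]
wrist_force: [1.3, 1.3, 5.7]
grip_width: 24.9
```

Run:
```python
from h import *
from rig import env
s=env.state();rep(s);grip(s)
```

```text
t 27.4 pos [ 630.8 -123.7   21.4] x [0.082 0.997 0.01 ] z [-0.003  0.01  -1.   ] F [1.3 1.3 5.7] w 24.9
tool slope -0.01 a 0.054 grasp stand [ -15.6 -254.2] 40.4 slope from grasp z -0.014
```

Emit:
jog_arm --deltas '[[[0,0,-0.03],[0,-0.005,0]],[[0,0,-0.03],[0,-0.005,0]]]'

```text
time_s: 27.65
ee_pos: [630.6, -124.0, 27.8]
tool_rot: [0.006, 0.736, 0.677, -0.009]
wrist_force: [1.5, 1.1, 2.6]
grip_width: 25.0
```

Run:
```python
from h import *
from rig import env
s=env.state();rep(s);grip(s)
```

```text
t 27.65 pos [ 630.6 -124.    27.8] x [ 0.083  0.996 -0.022] z [-0.005 -0.022 -1.   ] F [1.5 1.1 2.6] w 25.0
tool slope 0.022 a 0.056 grasp stand [ -15.7 -253.9] 46.8 slope from grasp z 0.02
```

Emit:
jog_arm --deltas '[[[0,0,-0.03],[0,-0.005,0]],[[0,0,-0.02],[0,-0.004,0]]]'

```text
time_s: 27.9
ee_pos: [629.4, -124.0, 32.2]
tool_rot: [0.015, 0.736, 0.676, -0.021]
wrist_force: [1.0, -1.0, -3.0]
grip_width: 25.2
```

Run:
```python
from h import *
from rig import env
s=env.state();rep(s);grip(s)
```

```text
t 27.9 pos [ 629.4 -124.    32.2] x [ 0.084  0.995 -0.052] z [-0.01  -0.051 -0.999] F [ 1. -1. -3.] w 25.2
tool slope 0.052 a 0.057 grasp stand [ -16.9 -253.4] 51.2 slope from grasp z 0.045
```

The load has switched to −3 N, which is the bar's own weight, so the beam is on the shim. Let it settle, then release.

Emit:
jog_arm --deltas '[[[0,0,0],[0,0,0]],[[0,0,0.003],[0,0,0]]]'

```text
time_s: 28.15
ee_pos: [629.0, -123.9, 31.5]
tool_rot: [0.015, 0.736, 0.676, -0.021]
wrist_force: [0.7, -0.0, -2.1]
grip_width: 25.4
```

Emit:
jog_arm --deltas '[[[0,0,0],[0,0,0]],[[0,0,0],[0,0,0]],[[0,0,0],[0,0,0]],[[0,0,0],[0,0,0]]]' --gripper 0.6

```text
time_s: 28.65
ee_pos: [628.8, -124.1, 31.4]
tool_rot: [0.015, 0.736, 0.676, -0.021]
wrist_force: [0.6, 0.0, -0.2]
grip_width: 51.3
```

Emit:
jog_arm --deltas '[[[0,0,-0.2],[0,0,0]],[[0,0,-0.45],[0,0,0]],[[0,0,-0.45],[0,0,0]],[[0,0,-0.4],[0,0,0]]]'

```text
time_s: 29.15
ee_pos: [628.7, -116.0, 182.0]
tool_rot: [0.012, 0.736, 0.676, -0.023]
wrist_force: [-0.0, 0.6, -0.7]
grip_width: 51.0
```

Run:
```python
from h import *
from rig import env
s=env.state();rep(s)
plan(env,[450,-120,260],down(np.pi/2),5)
im=env.grab_frame('scene');cv2.imwrite('pics/s13f.png',im[:,:,::-1]);cv2.imwrite('pics/s13.png',cv2.resize(im[130:310,220:440,::-1],None,fx=3.2,fy=3.2,interpolation=cv2.INTER_CUBIC))
```

```text
t 29.15 pos [ 628.7 -116.   182. ] x [ 0.085  0.995 -0.05 ] z [-0.018 -0.049 -0.999] F [-0.   0.6 -0.7] w 51.0
dist 195.0 ang 5.7
[[[-0.046,-0.357,-0.149],[-0.001,0.003,-0.005]],[[-0.038,-0.358,-0.151],[-0.001,0.003,-0.005]],[[-0.031,-0.358,-0.152],[-0.001,0.003,-0.005]],[[-0.023,-0.358,-0.153],[-0.001,0.003,-0.005]],[[-0.016,-0.358,-0.155],[-0.001,0.003,-0.005]]]
```

View pics/s13.png

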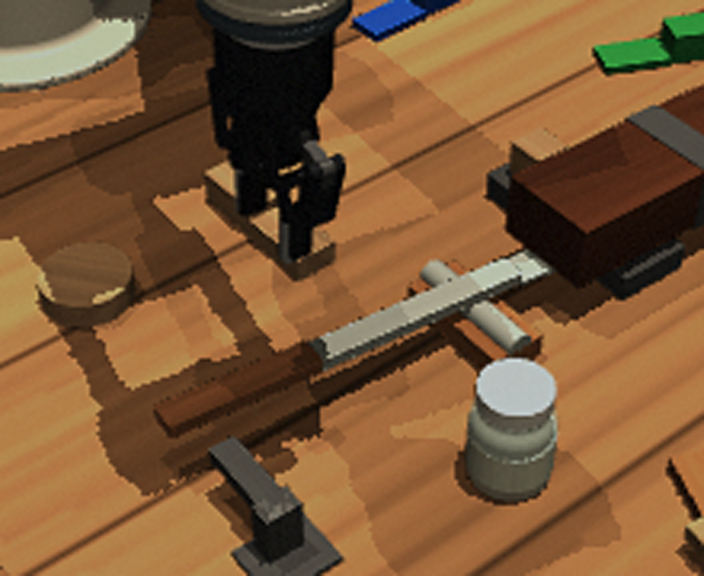

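Released: the bar rests on the rod, off the catch, and the beam is down on the shim. I move the arm away for a last check.

Emit:
jog_arm --deltas '[[[0.05,-0.35,-0.15],[0,0,0]],[[0.05,-0.4,-0.15],[0,0,0]],[[0.05,-0.4,-0.15],[0,0,0]],[[0.02,-0.3,-0.1],[0,0,0]],[[0,0,0],[0,0,0]],[[0,0,0],[0,0,0]]]'

```text
time_s: 29.95
ee_pos: [485.4, -83.5, 245.0]
tool_rot: [0.017, 0.736, 0.676, -0.02]
wrist_force: [1.0, 0.1, 0.9]
grip_width: 51.5
```

Run:
```python
from h import *
from rig import env
s=env.state();rep(s)
cs=env.calibration('scene');ct=env.calibration('top')
a=env.grab_frame('scene')[:,:,::-1].copy();b=env.grab_frame('top')[:,:,::-1].copy()
cv2.imwrite('pics/s14f.png',a);cv2.imwrite('pics/t14f.png',b)
for e in (26,39,48.5):
    t=(e-26)/450.; P=[]
    for x in (-45,45):
        y=450-450*np.cos(t)-0*t; # end face top edge rotated about pin (450,56)
        dy,dz=-450,30
        yy=450+dy*np.cos(t)+dz*np.sin(t); zz=56-dy*np.sin(t)+dz*np.cos(t)
        P.append(proj(cs,st2w((x,yy,zz))).round(1).tolist())
    print(e,P)
cv2.imwrite('pics/s14.png',cv2.resize(a[150:230,350:430],None,fx=7,fy=7,interpolation=cv2.INTER_CUBIC))
cv2.imwrite('pics/t14.png',cv2.resize(b[120:260,200:420],None,fx=3.5,fy=3.5,interpolation=cv2.INTER_CUBIC))
```

```text
t 29.95 pos [485.4 -83.5 245. ] x [ 0.085  0.995 -0.052] z [-0.006 -0.052 -0.999] F [1.  0.1 0.9] w 51.5
26 [[378.5, 188.8], [402.4, 207.1]]
39 [[379.1, 184.7], [403.2, 203.0]]
48.5 [[379.6, 181.7], [403.9, 199.9]]
```

View pics/s14.png

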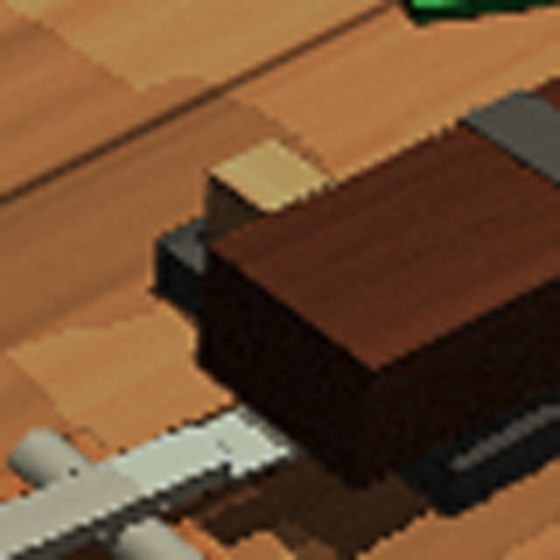

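View pics/t14.png

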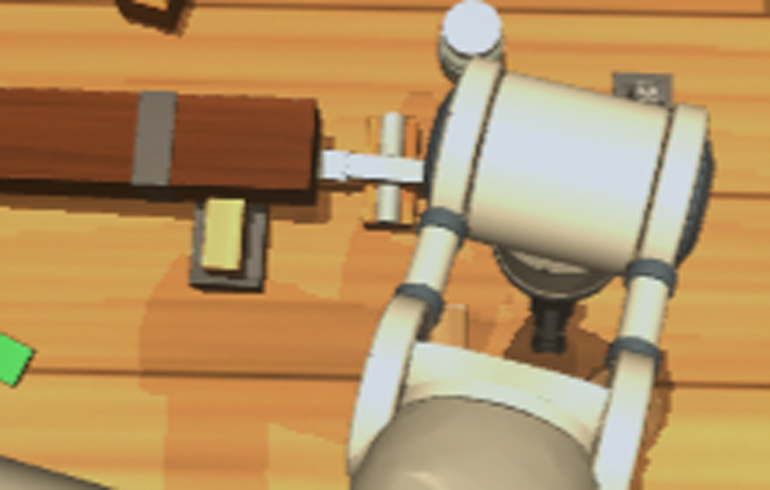

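The beam corners are at (379.6,185) and (404,202.9), against predictions of (379.1,184.7) and (403.2,203.0) for a beam end at 39 mm. So the beam is on the shim, and the shim is centred against it. Handing in.

Run:
```python
from rig import env
print(env.close_job()); print(env.state()['time_s'])
```

```text
the job is handed in; nothing more can be done
None
the job is handed in; nothing more can be done
```

The beam is packed up on the thin shim and the job is handed in at about 30 s of the 67 s allowed; no verdict was reported.

**What I did:**
- Set the bar over the rod with its tip about 30 mm under the beam, and let go.
- Took the bar again by its wooden handle, levered the beam up and hooked the handle under the catch, hands off.
- Slid the thin shim in until its step was against the beam.
- Freed the bar from the catch, let the beam down slowly and released the bar.

**Last checks:**
- **Shim:** its step was at stand x ≈ −46.6 mm and y ≈ 85.4 mm, square to the beam. I measured this just before lowering the beam; afterwards the pictures show it still centred against the beam.
- **Beam:** its top corners in the last picture fit an end height of about 39 mm to within a pixel.
- **Bar:** the side picture after letting go shows it resting on the rod, with the handle beside the catch and not under it. In the final top view the arm hid the handle.
- **Thick shim, jar and offcut:** I did not measure them again. No move touched them, and they looked unmoved in the pictures; the thick shim was partly hidden by the arm at the end.

**Disagreements:**
- Two-view heights for the shim block came out at 30 mm instead of 34 mm.
- Two-view heights for the beam top came out at 84 and 88 mm instead of 86 mm.
- The two heights for the hooked bar's slope differed by about 0.015 rad between the first grip and the second.

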